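# Load the tea-tin carousel and click it on

### The job

The tea-tin carousel has an empty pocket at its brass pointer. Stand the loose rectangular tea tin upright and fully down in that pocket, setting it in rather than dropping it; then turn the carousel exactly one click anticlockwise, seen from above, so that the next empty pocket stops at the pointer. Leave the tins already in the carousel standing in their pockets, and do not disturb the other things on the table.

Things in the scene. Friction and masses are not known exactly. Their poses are not given: they have to be found in the camera images.
- tin_center (a point): the tin to load: the only tall rectangular steel tea tin not on the carousel, upright on the table; 72 mm (own x) x 48 mm (own y) x 72 mm tall, 0.11 to 0.23 kg. The point is its centre, 36 mm above its base; z up. Pinch it across the 48 mm, above the middle.
- pocket (a point): centre of the floor (26 mm above the table) of the pocket at the pointer at the start; turns with the wheel. Pocket: 78 mm along own x (radial, wheel axis 100 mm away along +x) by 54 mm along own y, 3 mm walls 22 mm high, open top; six alike, 60 degrees apart. The tin's 72 mm go along x, either way round, 3 mm play on each side. The pockets on both sides of it are empty.
- grip (a point): centre of the wheel's handle, on the vertical turning axis, 135 mm above the table: an upright wooden bar 60 mm long (own x, the line through point pocket), 22 mm thick (own y), from 110 to 155 mm above the table, on a stem; turns with the wheel (a wooden disc, 296 mm diameter). Tins in the pockets reach up to 98 mm.
- wheel (a joint): angle of the wheel on its base, rad, growing anticlockwise seen from above; 0 at the start. A sprung detent holds it at multiples of 1.047 (60 degrees, one click) and resists with about 0.2 N m up to half-way, then draws it into the next click. Let go within 0.3 rad of a click it settles there in about half a second. Well damped: it does not coast on.
- pointer (a point): tip of the fixed brass pointer, a small cone 44 mm tall, on an arm of the base that sticks out under the wheel, 174 mm from the wheel's axis; it does not turn. The pocket nearest to it is the one at the pointer.
- stored1_center (a point): another identical tin already standing in a pocket of the carousel; the point is its centre, 36 mm above its base. It rides along with the wheel.
- stored2_center (a point): another identical tin already standing in a pocket of the carousel; the point is its centre, 36 mm above its base. It rides along with the wheel.
- round_tin: round steel tea tin, 65 mm diameter, 78 mm tall; origin at the centre of its underside. Bystander.
- low_tin: low square steel tin, 67 x 67 x 42 mm tall; origin at the centre of its underside. Bystander.
- remote: grey plastic remote with rubber buttons, 170 x 46 x 18 mm, long along its own x; origin at the centre of its underside. Bystander.
- coaster: round white ceramic coaster, 96 mm diameter, 8 mm thick; origin at the centre of its underside. Bystander.
- dish: empty glass candy dish, 110 mm across the rim, 45 mm tall; origin at the centre of its underside. Bystander.
- puzzle_box: wooden puzzle box with sliding panel, 120 (own x) x 84 x 62 mm tall; origin at the centre of its underside. Bystander.
- bell: chrome desk bell, 84 mm diameter, 54 mm tall; origin at the centre of its underside. Bystander.
Not all that is in view belongs to the job. What is shaped like the part that bears tin_center but brown or purple is not meant.

How it is judged:
By the outcome, as a careful person would: the job done as asked, in the order asked, and still so for the second after the job is handed in, with the robot touching nothing.
It also fails if it takes over 64 s, if anything falls off the work surface, if the arm or the gripper's body presses on something with over 40 N, if the wrist force passes 120 N, or if a joint passes its speed limit or range.

### The arm

A 6-joint arm with a two-finger parallel gripper is mounted at the origin on the work surface. World frame = base frame: x ahead of the robot, y to its left, z up, the work surface at z = 0. Lengths are in m, angles in degrees, forces in N, time in s.
With the tool pointing down it reaches from about 0.3 to 0.875 m from the base axis. Payload 6.4 kg.
Tool frame: the origin (TCP) lies between the finger pads; the fingertips stand 25 mm ahead of it and the grasp point (between the pads) lies 6 mm ahead of it; z points along the fingers, y is the direction in which the jaws open and shut (so a half turn about z gives the same grasp; the last joint's range is limited). The gripper opens to 85 mm and grips with 20 to 120 N. Pads are 22 mm wide; open, the fingers measure 114 mm over their backs; the gripper's body (76 mm by 85 mm) begins 54 mm behind the grasp point. The pads swing forward as they close: fully open they stand 13 mm farther back than shut.
Start: joints at [-79.257, 10.359, 92.074, -0, 77.567, -11.82], TCP at [0.221, -0.531, 0.256] pointing down, gripper open.
Joint ranges: [-171.53, 171.53], [-51.25, 118.39], [17.06, 147.69], [-65.23, 245.23], [0, 150.52], [-178.68, 178.68]. Speed limits (degrees/s): [147.25, 147.25, 172.46, 180, 180, 180].

### API

Orientations are given as [roll, pitch, yaw] about the fixed x, y, z axes, in that order (R = Rz(yaw) Ry(pitch) Rx(roll)).
In Python, from workcell import * gives the robot as it stands. The module is installed in compiled form; this text tells all that it offers.
- The arm moves only by the tool play_rows, never from a script. Its argument "deltas" is one flat list of numbers, 7 for each row, row after row: the finger opening in m, from 0 to 0.0854, then the shift along the tool's x, y, z in m, then the turn, a rotation vector about the tool's x, y, z in rad. A call has exactly 5 rows; each row shifts and turns the commanded pose from where the row before left it, along the tool's axes as they then stand; what a row does not reach is not made up. A row lasts 1/10 s, in which the tool goes at most 50 mm and 8.59 degrees, less where a joint would pass 70% of its speed; a pose out of reach is approached as far as the arm can. A call with a gripper value outside its range is refused whole. The fingers move at their own pace and stop on an object; "grip_force" is the grip in N (left out, the last holds). Time passes only in rows, so rows that do not move let the fingers close, or fill a call up. It gives the time, the measured TCP pose, the force and the opening at its end, in the units of the state.
- observe(): the state, without advancing time (a new reading comes with each control period).
- grab_frame(name): name is "side" or "top"; returns a dict with "color" (400x640x3 uint8, red, green, blue), "fx", "fy", "cx", "cy" (pixels), "extrinsics" (4x4, takes a point from world to camera coordinates). Camera axes: x right, y down, z forward; pixel columns grow to the right and rows downward; lengths in m; the calibration is good to about 2 mm. A picture is of the moment at which its call begins. There is no depth.
- hand_in(): hands the job in, once; it reports no verdict.
The state is a dict: "clock": time; "qpos": joint angles; "joint_vel": joint speeds; "tau": joint torques, N m; "position": TCP position; "tool_rot": TCP orientation; "ft_force": force on the tool from outside, world axes, zero at the start; "torque": the same for the moment, N m; "grip_width": opening from 0.0 (shut) to 1.0 (fully open).
Only numpy, scipy, OpenCV 4.12 (cv2) and the standard library are available. Lean on these libraries where they do the work, as an engineer would, in place of code of your own. Each camera call takes 0.05 s, during which the arm holds its last target.

## Working session

There is one attempt and no reset: what is moved stays moved. The work goes in short steps, Python scripts to look and compute and a tool call to move; the robot and the scene stay as the last step left them, time stands still between calls to the robot, and variables do not carry over. Pictures are saved under pics/ and viewed, and the job is handed in when it is done.

Besides the shell and the picture viewer there is one more tool, called after "Request:" by a JSON object that holds its "name" and its "arguments". play_rows: Moves the arm, as the interface text tells. Its arguments: {"type":"object","properties":{"deltas":{"type":"array"},"grip_force":{"type":"number"}},"required":["deltas"]}

```bash
mkdir -p pics; python3 - <<'E'
from workcell import *
import cv2,pickle
print(observe())
for n in("side","top"):
    f=grab_frame(n); cv2.imwrite(f"pics/{n}0.png",f["color"][:,:,::-1]); pickle.dump(f,open(n+"0.pkl","wb"))
    print(n,f["fx"],f["fy"],f["cx"],f["cy"]);print(f["extrinsics"])
E
```

```text
{'clock': 0.0, 'qpos': array([-7.92579973e+01,  1.04050539e+01,  9.21304178e+01, -2.75286473e-04,
        7.75650730e+01, -1.18214942e+01]), 'joint_vel': array([ 0.06344561, -0.04052828, -0.01471337,  0.09212688,  0.01264679,
        0.00818089]), 'tau': array([-1.28229040e-03, -4.44882345e+01, -3.51341307e+01, -3.54749536e-04,
        9.20574559e-03,  7.71412800e-06]), 'position': array([ 0.22054042, -0.53049406,  0.25536352]), 'tool_rot': array([-1.79901533e+02, -2.03348952e-02,  2.25635389e+01]), 'ft_force': array([-0.88613661, -0.00418621,  0.36268181]), 'torque': array([ 0.01229922, -0.01627985, -0.05269411]), 'grip_width': 1.0033958872147126}
side 446.1620959769825 446.1620959769825 318.8207709241884 198.6015002699384
[[-0.924705   -0.38061023 -0.00751807  0.46554702]
 [-0.22253727  0.55647377 -0.80050865  0.21130768]
 [ 0.30886539 -0.7385613  -0.59927404  1.1586906 ]
 [ 0.          0.          0.          1.        ]]
top 513.1928871406801 513.1928871406801 321.47985826083794 193.6992284460009
[[ 2.59230736e-04 -9.99955246e-01  9.45722166e-03 -4.11082453e-02]
 [-9.95779837e-01 -1.12605143e-03 -9.17673634e-02  5.51618234e-01]
 [ 9.17739058e-02 -9.39352172e-03 -9.95735563e-01  1.50093608e+00]
 [ 0.00000000e+00  0.00000000e+00  0.00000000e+00  1.00000000e+00]]
```

View pics/side0.png

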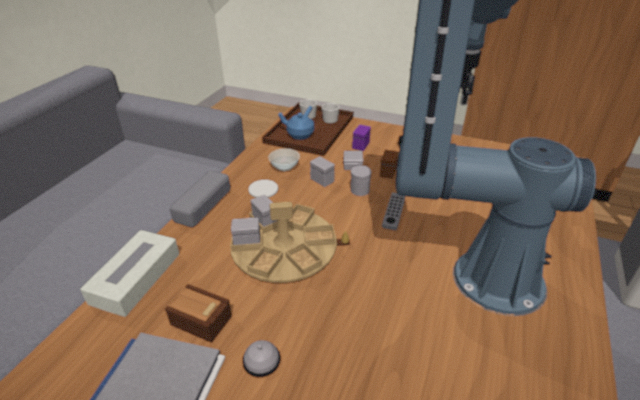

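View pics/top0.png

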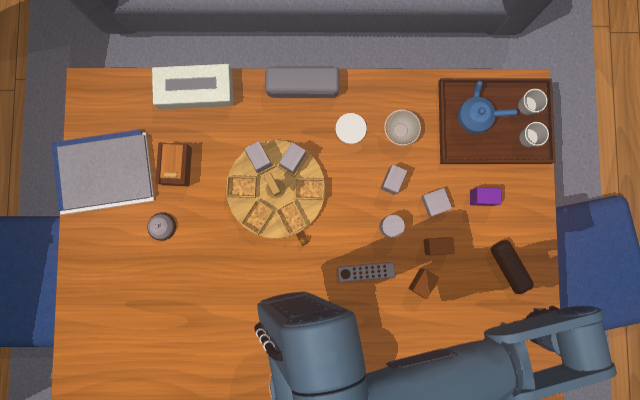

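The top view shows the wheel around (277,188), with the pointer at (304,240). The loose tin is near (395,178) and the low tin near (436,202). I'll enlarge both areas.

```bash
python3 - <<'E'
import cv2
a=cv2.imread("pics/top0.png");b=cv2.imread("pics/side0.png")
cv2.imwrite("pics/c1.png",cv2.resize(a[130:255,215:340],None,fx=4.8,fy=4.8,interpolation=cv2.INTER_CUBIC))
cv2.imwrite("pics/c2.png",cv2.resize(a[150:250,370:470],None,fx=6,fy=6,interpolation=cv2.INTER_CUBIC))
cv2.imwrite("pics/c3.png",cv2.resize(b[130:290,220:380],None,fx=3.75,fy=3.75,interpolation=cv2.INTER_CUBIC))
E
```

```text
(no output)
```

View pics/c1.png

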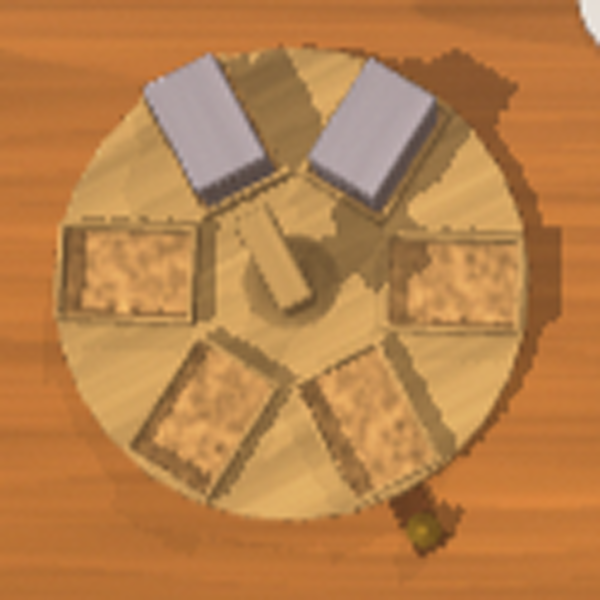

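View pics/c2.png

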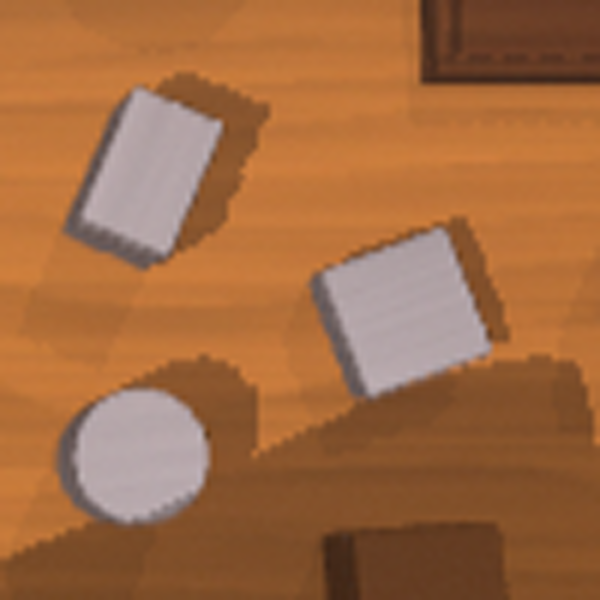

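View pics/c3.png

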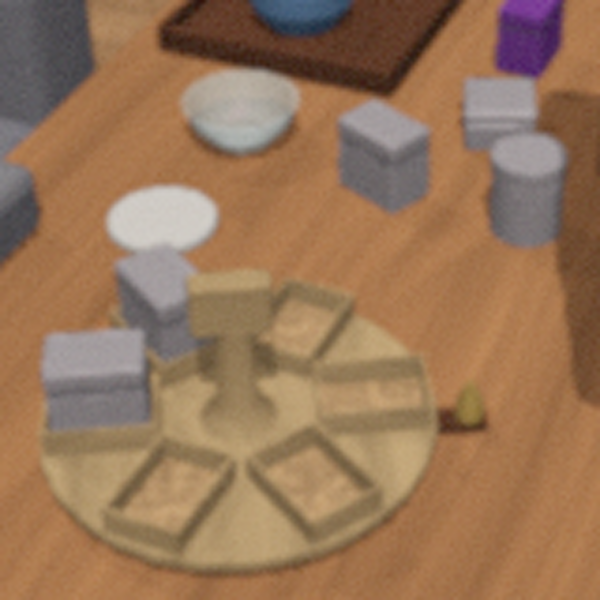

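```bash
cat > h.py <<'E'
import numpy as np,cv2,pickle
from scipy.optimize import least_squares
def proj(f,P):
    P=np.atleast_2d(P);E=f["extrinsics"];c=P@E[:3,:3].T+E[:3,3]
    return np.c_[f["fx"]*c[:,0]/c[:,2]+f["cx"],f["fy"]*c[:,1]/c[:,2]+f["cy"]]
def full(u,s,o): return (np.array(u,float)+.5)/s-.5+np.array(o)
def rect(x,y,th,lx,ly,z):
    c,s=np.cos(th),np.sin(th)
    q=np.array([[-1,-1],[1,-1],[1,1],[-1,1]])*[lx/2,ly/2]
    return np.c_[x+q[:,0]*c-q[:,1]*s,y+q[:,0]*s+q[:,1]*c,np.full(4,z)]
def pocket(X,k,z=.048,lx=.084,ly=.060,r=.1):
    a=X[2]+k*np.pi/3
    return rect(X[0]+r*np.cos(a),X[1]+r*np.sin(a),a,lx,ly,z)
E
python3 - <<'E'
from h import *
from scipy.optimize import linear_sum_assignment
from scipy.spatial.distance import cdist
T=pickle.load(open("top0.pkl","rb"));S=pickle.load(open("side0.pkl","rb"))
def m(p,u):
    d=cdist(p,u);i,j=linear_sum_assignment(d);return (p[i]-u[j]).ravel()
ut=full([(135,87),(222,123),(168,257),(82,220)],6,(370,150))
us=full([(338,122),(375,100),(430,132),(390,160)],3.75,(220,130))
def r(X,w=(1,1)):
    c=rect(*X,.072,.048,.072);return np.r_[w[0]*m(proj(T,c),ut),w[1]*m(proj(S,c),us)]
best=None
for w in((1,1),(1,0),(0,1)):
  o=min((least_squares(r,[.55,-.2,t],args=(w,)) for t in np.arange(0,3.1,.4)),key=lambda o:o.cost)
  print("tin",w,o.x[:2],np.degrees(o.x[2]),o.cost);
  if w==(1,1):tin=o.x
# wheel
pk=[[(62,225),(198,222),(197,322),(60,322)],[(388,233),(522,235),(522,332),(390,330)],[(380,345),(455,450),(300,385),(365,502)]]
st=[[(145,92),(208,53),(273,165),(205,203)],[(372,58),(437,98),(375,203),(309,158)]]
hd=full([(240,215),(265,205),(315,295),(290,312)],4.8,(215,130))
allp=full(sum(pk,[]),4.8,(215,130));alls=full(sum(st,[]),4.8,(215,130))
tip=full([(425,525)],4.8,(215,130))
def rw(X,parts=False):
    P=np.vstack([pocket(X,k) for k in range(6)]);A=np.vstack([pocket(X,k,.098,.072,.048) for k in range(6)])
    a=m(proj(T,P),allp);b=m(proj(T,A),alls);h=m(proj(T,rect(X[0],X[1],X[2],.06,.022,.155)),hd)
    return (a,b,h) if parts else np.r_[a,b,h]
# seed: pointer direction
E=T["extrinsics"];R,t=E[:3,:3],E[:3,3];C=-R.T@t
def plane(u,z):
    d=R.T@np.array([(u[0]-T["cx"])/T["fx"],(u[1]-T["cy"])/T["fy"],1]);return (C+d*(z-C[2])/d[2])[:2]
ptr=plane(tip[0],.044);c0=plane(full((290,285),4.8,(215,130)),.03)
print("ptr",ptr,c0)
o=least_squares(rw,[*c0,np.arctan2(*(ptr-c0)[::-1])],diff_step=1e-5)
X=o.x
print("wheel",X,np.degrees(X[2]),[np.abs(q).max() for q in rw(X,True)],"ptr ang/r",np.degrees(np.arctan2(*(ptr-X[:2])[::-1])),np.hypot(*(ptr-X[:2])))
print("pocket",X[:2]+.1*np.array([np.cos(X[2]),np.sin(X[2])]))
np.save("X.npy",X);np.save("tin.npy",tin)
for n,f,(x0,y0,w,s) in(("top",T,(215,130,125,6)),("side",S,(220,130,160,3.75)),("tt",T,(370,150,100,6)),):
    im=cv2.resize(cv2.imread(f"pics/{'side' if n=='side' else 'top'}0.png")[y0:y0+w*4//5 if n!='tt' else y0+w,x0:x0+w],None,fx=s,fy=s)
    L=[pocket(X,k) for k in range(4)]+[pocket(X,0),pocket(X,0,.026,.078,.054),rect(X[0],X[1],X[2],.06,.022,.155),rect(*tin,.072,.048,.072),rect(*tin,.072,.048,0)]+[pocket(X,k,.098,.072,.048) for k in(2,3)]+[pocket(X,k) for k in(4,5)]
    for q in L:
        u=(proj(f,q)-[x0,y0]+.5)*s-.5
        cv2.polylines(im,[np.round(u).astype(int)],True,(0,0,255),1)
    cv2.imwrite(f"pics/ov_{n}.png",im)
E
```

```text
tin (1, 1) [ 0.59366297 -0.25131956] 156.4056085651456 5.426054797572956
tin (1, 0) [ 0.59273347 -0.25282985] -22.552827937582055 0.687864504832373
tin (0, 1) [ 0.59358667 -0.24613833] -25.561049851291934 1.69992582116168
ptr [0.41739366 0.01283717] [0.5651395  0.09711353]
wheel [ 0.56684518  0.09362686 -2.62982835] -150.67806515196762 [np.float64(1.7228497309826878), np.float64(1.6258803222968368), np.float64(1.7473090460779872)] ptr ang/r -151.60547015088764 0.16989034229767025
pocket [0.47965699 0.04465523]
```

View pics/ov_top.png

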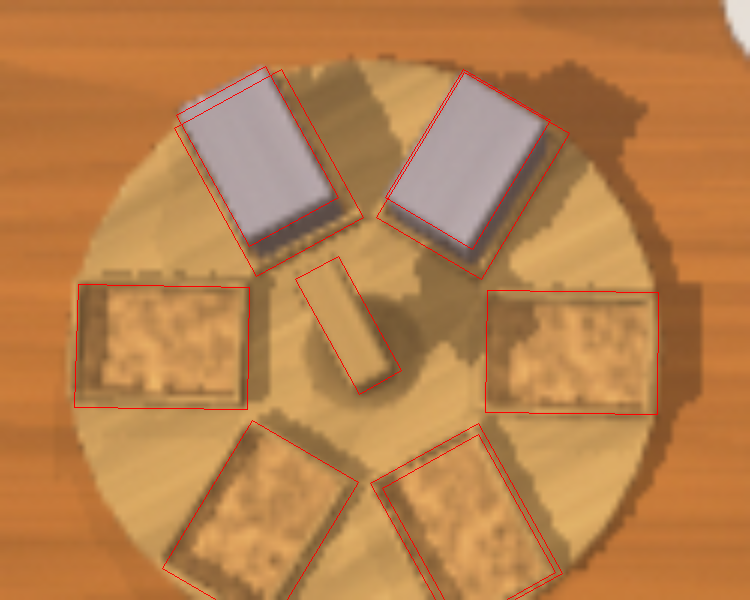

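View pics/ov_side.png

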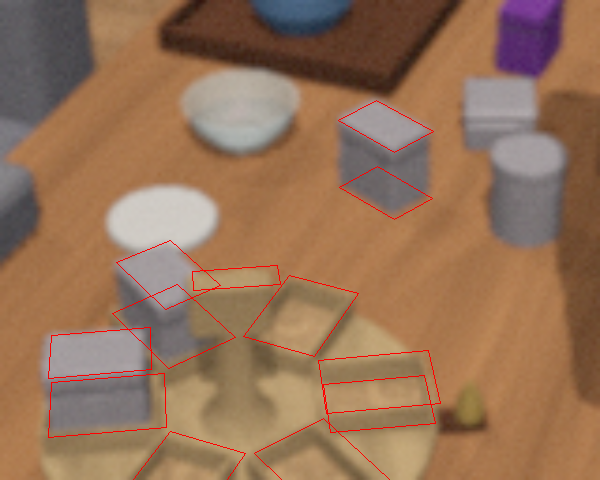

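View pics/ov_tt.png

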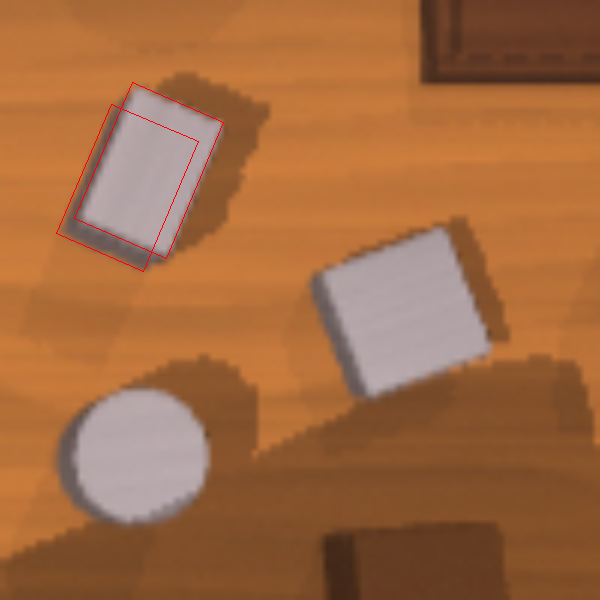

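```bash
cat > ed.py <<'E'
from h import *
from scipy.optimize import minimize
from scipy.ndimage import map_coordinates
def grads(f,s=.8):
    g=cv2.GaussianBlur(f["color"].astype(np.float32).mean(2),(0,0),s)
    return cv2.Sobel(g,cv2.CV_32F,1,0)/8,cv2.Sobel(g,cv2.CV_32F,0,1)/8
def score(f,G,segs):
    t=0
    for a,b in segs:
        p=a+(b-a)*np.linspace(.06,.94,25)[:,None];u=proj(f,p)
        d=u[-1]-u[0];n=np.array([-d[1],d[0]])/np.hypot(*d)
        gx=map_coordinates(G[0],[u[:,1],u[:,0]],order=1);gy=map_coordinates(G[1],[u[:,1],u[:,0]],order=1)
        t+=np.abs((gx*n[0]+gy*n[1]).mean())*np.hypot(*d)
    return t
def loop(q): return [(q[i],q[(i+1)%4]) for i in range(4)]
def wsegs(X,ks=(0,1,-1,-2),circ=True,hd=True):
    s=[]
    for k in ks: s+=loop(pocket(X,k))+loop(pocket(X,k,.048,.078,.054))
    if hd: s+=loop(rect(X[0],X[1],X[2],.06,.022,.155))+loop(rect(X[0],X[1],X[2],.06,.022,.110))
    return s
def tsegs(X):
    a,b=rect(*X,.072,.048,.072),rect(*X,.072,.048,0)
    return loop(a)+loop(b)
def fit(fun,views,x0):
    o=None
    for k in range(25):
        rng=np.random.default_rng(k)
        x=np.array(x0)+rng.normal(0,[.003,.003,.03])*(k>0)
        q=minimize(lambda X:-sum(score(f,G,fun(X)) for f,G in views),x,method="Nelder-Mead",options=dict(initial_simplex=x+np.vstack([np.zeros(3),np.diag([.003,.003,.03])]),xatol=1e-5,fatol=1e-3))
        if o is None or q.fun<o.fun:o=q
    return o.x,o.fun
E
python3 - <<'E'
from ed import *
T=pickle.load(open("top0.pkl","rb"));S=pickle.load(open("side0.pkl","rb"))
V={"top":[(T,grads(T))],"side":[(S,grads(S))]};V["both"]=V["top"]+V["side"]
X0=np.load("X.npy");t0=np.load("tin.npy")
for n in V:
    x,c=fit(wsegs,V[n],X0);y,d=fit(tsegs,V[n],t0)
    p=x[:2]+.1*np.array([np.cos(x[2]),np.sin(x[2])])
    print(n,x[:2],np.degrees(x[2]),"pocket",p,"tin",y[:2],np.degrees(y[2]),c,d)
np.save("X.npy",x);np.save("tin.npy",y)
X=x;tin=y
for n,f,(x0,y0,w,s) in(("top",T,(215,130,125,6)),("side",S,(220,130,160,3.75)),("tt",T,(370,150,100,6)),):
    im=cv2.resize(cv2.imread(f"pics/{'side' if n=='side' else 'top'}0.png")[y0:y0+w*4//5 if n!='tt' else y0+w,x0:x0+w],None,fx=s,fy=s)
    L=[pocket(X,k) for k in range(6)]+[pocket(X,0,.026,.078,.054),rect(X[0],X[1],X[2],.06,.022,.155),rect(*tin,.072,.048,.072),rect(*tin,.072,.048,0)]
    for q in L:
        u=(proj(f,q)-[x0,y0]+.5)*s-.5
        cv2.polylines(im,[np.round(u).astype(int)],True,(0,0,255),1)
    cv2.imwrite(f"pics/ow_{n}.png",im)
E
```

```text
top [0.5693738  0.09502786] -151.92238880233657 pocket [0.48114272 0.04796114] tin [ 0.5929662  -0.25278375] 156.60115809545053 -6994.172089849074 -2076.3548173384443
side [0.56991026 0.09922643] -151.68382744997965 pocket [0.48187591 0.05179276] tin [ 0.59708173 -0.25424243] 155.84890461500595 -5933.308213551756 -818.3965806453389
both [0.56944091 0.09604982] -151.8677016876625 pocket [0.48125478 0.04889891] tin [ 0.59326852 -0.25279275] 156.584704209617 -12227.41683224809 -2843.305325473419
```

View pics/ow_top.png

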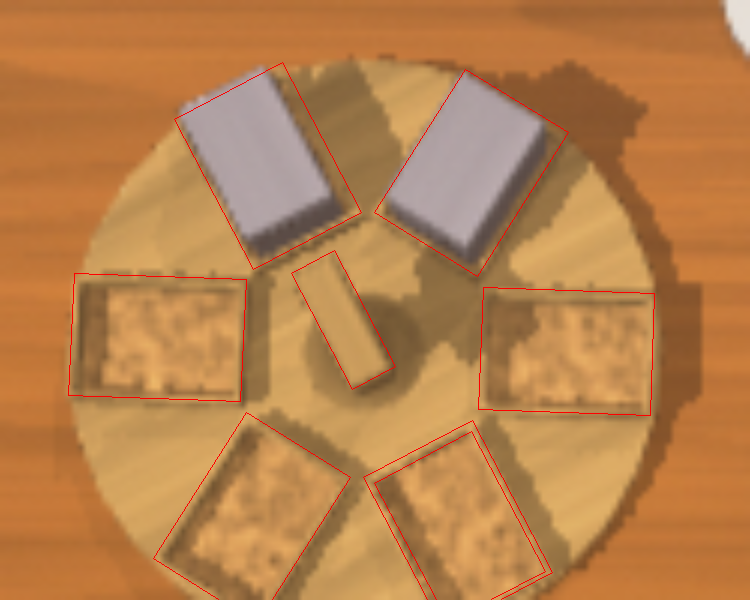

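View pics/ow_side.png

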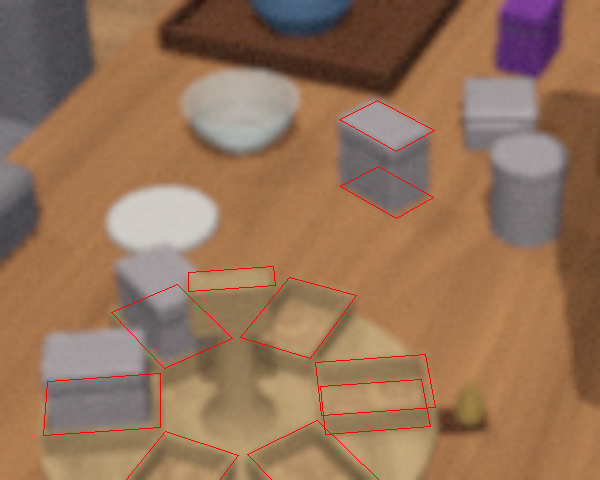

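```bash
python3 - <<'E'
from h import *
a=cv2.imread("pics/top0.png")
def crop(n,x0,y0,w,h,s,X=None):
    im=cv2.resize(a[y0:y0+h,x0:x0+w],None,fx=s,fy=s,interpolation=cv2.INTER_CUBIC)
    im=cv2.convertScaleAbs(im,alpha=1.5,beta=-50)
    for i in range(0,w,5):
        cv2.line(im,(int((i+.5)*s),0),(int((i+.5)*s),6),(255,0,0),1);cv2.putText(im,str(x0+i),(int((i+.5)*s)-10,18),0,.38,(255,0,0),1)
    for i in range(0,h,5):
        cv2.line(im,(0,int((i+.5)*s)),(6,int((i+.5)*s)),(255,0,0),1);cv2.putText(im,str(y0+i),(8,int((i+.5)*s)+4),0,.38,(255,0,0),1)
    cv2.imwrite(f"pics/{n}.png",im)
crop("z1",235,195,80,55,10)
crop("z2",222,158,110,45,7)
E
```

```text
(no output)
```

View pics/z1.png

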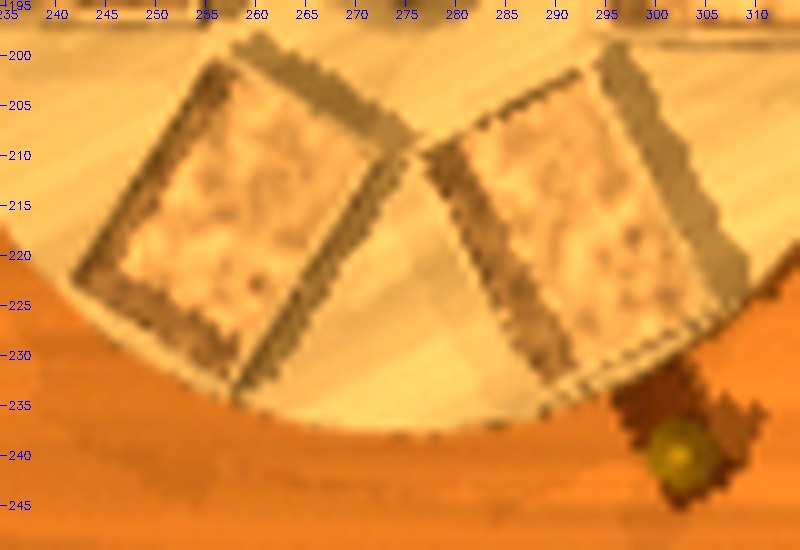

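View pics/z2.png

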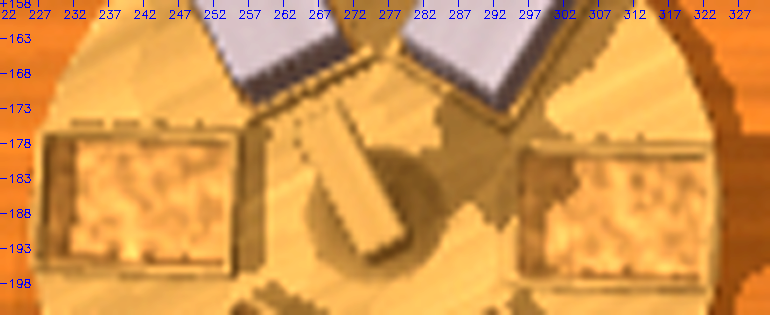

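```bash
python3 - <<'E'
from h import *
T=pickle.load(open("top0.pkl","rb"))
u=np.vstack([full([(425,152),(587,70),(550,383),(705,312)],10,(235,195)),full([(215,65),(75,278),(238,385),(385,158)],10,(235,195)),
 full([(45,138),(235,138),(45,265),(235,265)],7,(222,158)),full([(522,153),(710,153),(522,280),(710,280)],7,(222,158))])
cen=u.reshape(4,4,2).mean(1)
def r(X):
    P=np.array([[X[0]+.1*np.cos(X[2]+k*np.pi/3),X[1]+.1*np.sin(X[2]+k*np.pi/3),.048] for k in(0,-1,-2,1)])
    return (proj(T,P)-cen).ravel()
o=least_squares(r,[.568,.095,-2.65]);print(o.x,np.degrees(o.x[2]));print(o.fun.reshape(-1,2))
X=o.x;print("pocket",X[:2]+.1*np.array([np.cos(X[2]),np.sin(X[2])]))
np.save("Xt.npy",X)
print("pointer tip pred vs 302.55,240.05",proj(T,[X[0]+.174*np.cos(X[2]),X[1]+.174*np.sin(X[2]),.044]))
a=cv2.imread("pics/top0.png")
s=6;im=cv2.resize(a[130:230+25,215:340],None,fx=s,fy=s,interpolation=cv2.INTER_CUBIC)[:,:]
for k in range(6):
    for q in (pocket(X,k,.048,.078,.054),): cv2.polylines(im,[np.round((proj(T,q)-[215,130]+.5)*s-.5).astype(int)],True,(0,0,255),1)
cv2.polylines(im,[np.round((proj(T,rect(X[0],X[1],X[2],.06,.022,.155))-[215,130]+.5)*s-.5).astype(int)],True,(255,0,0),1)
cv2.imwrite("pics/ox.png",im[:600])
cv2.imwrite("pics/ox2.png",im[150:])
E
```

```text
[ 0.56769273  0.09422434 -2.64816611] -151.7287415768131
[[ 0.29150179  0.07608755]
 [-0.15741312 -0.20744247]
 [-0.18391926  0.07050773]
 [ 0.04953738  0.05948694]]
pocket [0.47962122 0.04685969]
pointer tip pred vs 302.55,240.05 [[303.49499802 239.9942204 ]]
```

View pics/ox2.png

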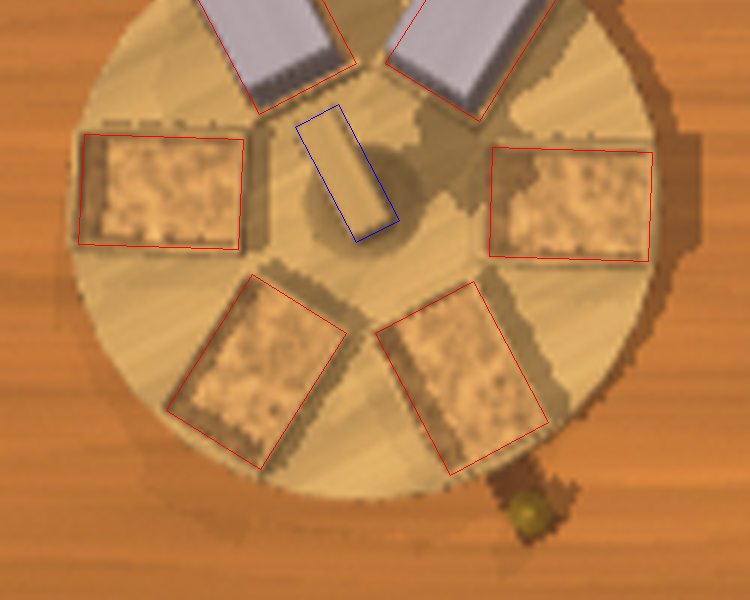

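Request:
{"name": "play_rows", "arguments": {"deltas": [0.075,0,0,0,0,0,0.14,0.075,0,0,0,0,0,0.14,0.075,0,0,0,0,0,0.14,0.075,0,0,0,0,0,0.14,0.075,0,0,0,0,0,0.14]}}

```text
clock: 0.6
position: [0.2206, -0.5307, 0.2557]
tool_rot: [-179.9, 0.0, -17.9]
ft_force: [-0.2, -0.5, -0.0]
grip_width: 0.876
```

```bash
cat > plan.py <<'E'
import sys,numpy as np
from workcell import *
from scipy.spatial.transform import Rotation as R
# usage: plan.py x y z yaw nrows : total tool-frame shift (current axes), per row, and residual turn
def main(x,y,z,yaw,n=5):
    s=observe();p=s["position"];r=R.from_euler("xyz",s["tool_rot"],degrees=True)
    d=r.inv().apply(np.array([x,y,z])-p);t=(r.inv()*R.from_euler("xyz",[180,0,yaw],degrees=True)).as_rotvec()
    print("t",round(s["clock"],2),"pos",p.round(4),s["tool_rot"].round(2),"F",s["ft_force"].round(1),"g",round(s["grip_width"],3))
    print("shift",d.round(4),"per row",(d/n).round(4),"turn",t.round(4),"per",(t/n).round(4))
main(*map(float,sys.argv[1:]))
E
python3 plan.py .593 -.2528 .2 -23.2 10
```

```text
t 0.6 pos [ 0.2206 -0.5307  0.2557] [-1.7994e+02  3.0000e-02 -1.7870e+01] F [-0.2 -0.5 -0. ] g 0.876
shift [ 0.2692 -0.3787  0.0559] per row [ 0.0269 -0.0379  0.0056] turn [-0.001   0.0006  0.093 ] per [-0.0001  0.0001  0.0093]
```

Request:
{"name": "play_rows", "arguments": {"deltas": [0.075,0.027,-0.038,0,0,0,0,0.075,0.027,-0.038,0,0,0,0,0.075,0.027,-0.038,0,0,0,0,0.075,0.027,-0.038,0,0,0,0,0.075,0.027,-0.038,0,0,0,0]}}

```text
clock: 1.1
position: [0.4077, -0.389, 0.2559]
tool_rot: [-180.0, 0.0, -17.6]
ft_force: [0.6, -0.9, 0.6]
grip_width: 0.881
```

Request:
{"name": "play_rows", "arguments": {"deltas": [0.075,0.027,-0.038,0,0,0,0,0.075,0.027,-0.038,0.01,0,0,0,0.075,0.027,-0.038,0.01,0,0,0,0.075,0.027,-0.038,0.01,0,0,0,0.075,0.027,-0.038,0.01,0,0,0.093]}}

```text
clock: 1.6
position: [0.5938, -0.2485, 0.2154]
tool_rot: [-180.0, 0.0, -22.9]
ft_force: [0.1, -0.6, 0.2]
grip_width: 0.879
```

```bash
python3 plan.py .593 -.2528 .14 -23.2 5; python3 - <<'E'
from workcell import *
import cv2
for n,(x,y,w,h,s) in(("top",(340,120,140,110,5.5)),("side",(250,90,180,130,4.2))):
    f=grab_frame(n);cv2.imwrite(f"pics/{n}1.png",cv2.resize(f["color"][y:y+h,x:x+w,::-1],None,fx=s,fy=s,interpolation=cv2.INTER_CUBIC))
E
```

```text
t 1.6 pos [ 0.5938 -0.2485  0.2154] [-1.800e+02  4.000e-02 -2.294e+01] F [ 0.1 -0.6  0.2] g 0.879
shift [0.001  0.0043 0.0754] per row [0.0002 0.0009 0.0151] turn [-0.      0.0006  0.0046] per [-0.      0.0001  0.0009]
```

View pics/side1.png

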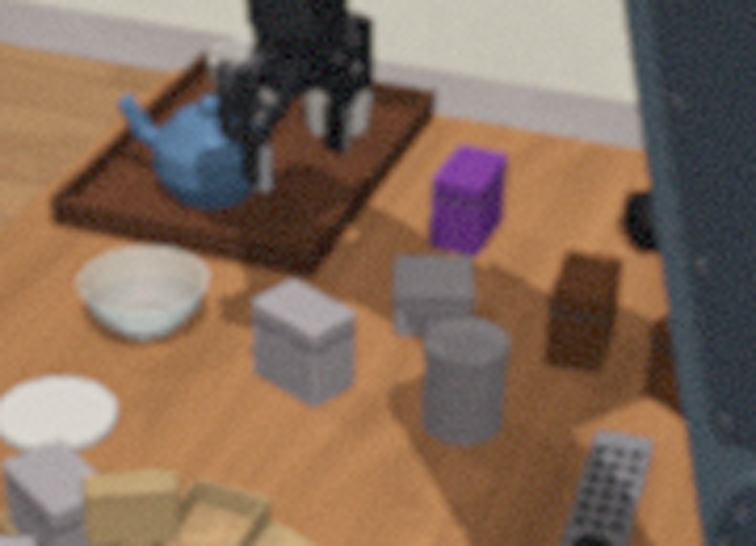

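Request:
{"name": "play_rows", "arguments": {"deltas": [0.075,0.001,0.004,0.025,0,0,0.004,0.075,0,0,0.025,0,0,0,0.075,0,0,0.025,0,0,0,0.075,0,0,0.025,0,0,0,0.075,0,0,0.02,0,0,0]}}

```text
clock: 2.2
position: [0.5908, -0.2541, 0.0943]
tool_rot: [-180.0, 0.1, -23.1]
ft_force: [0.1, 0.9, 0.0]
grip_width: 0.881
```

Request:
{"name": "play_rows", "arguments": {"deltas": [0.075,0,0,0.015,0,0,0,0.075,0,0,0.015,0,0,0,0.075,0,0,0.007,0,0,0,0.075,0,0,0,0,0,0,0.075,0,0,0,0,0,0]}}

```text
clock: 2.7
position: [0.5925, -0.2544, 0.06]
tool_rot: [180.0, -0.1, -23.1]
ft_force: [-0.1, -0.5, 0.7]
grip_width: 0.879
```

```bash
python3 plan.py .593 -.2528 .058 -23.2 5; python3 - <<'E'
from workcell import *
import cv2
for n,(x,y,w,h,s) in(("top",(340,120,140,110,5.5)),("side",(250,90,180,130,4.2))):
    f=grab_frame(n);cv2.imwrite(f"pics/{n}2.png",cv2.resize(f["color"][y:y+h,x:x+w,::-1],None,fx=s,fy=s,interpolation=cv2.INTER_CUBIC))
E
```

```text
t 2.7 pos [ 0.5925 -0.2544  0.06  ] [ 1.7999e+02 -6.0000e-02 -2.3100e+01] F [-0.1 -0.5  0.7] g 0.879
shift [-0.0001 -0.0017  0.002 ] per row [-0.     -0.0003  0.0004] turn [ 0.0002 -0.001   0.0018] per [ 0.     -0.0002  0.0004]
```

View pics/side2.png

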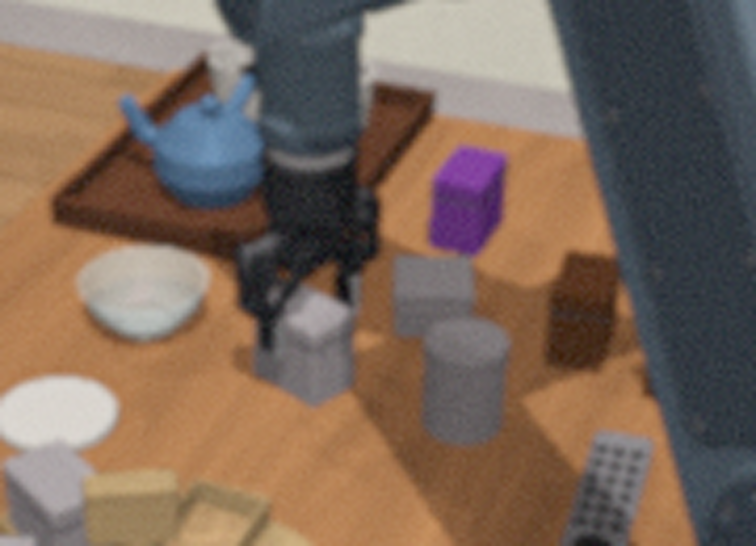

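View pics/top2.png

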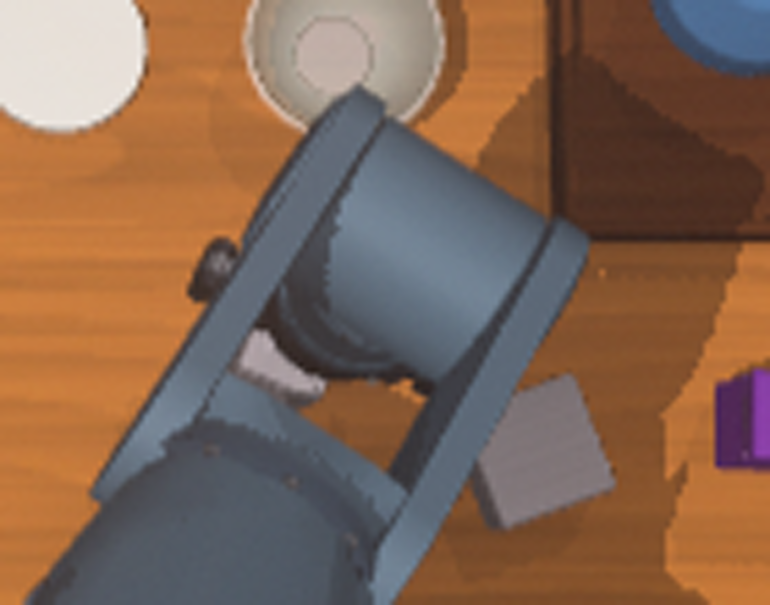

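Request:
{"name": "play_rows", "arguments": {"deltas": [0.06,0,0,0.001,0,0,0,0.052,0,0,0,0,0,0,0.046,0,0,0,0,0,0,0.04,0,0,0,0,0,0,0.04,0,0,0,0,0,0], "grip_force": 35}}

```text
clock: 3.3
position: [0.5926, -0.2541, 0.0591]
tool_rot: [-180.0, -0.1, -23.1]
ft_force: [0.5, 3.4, 5.6]
grip_width: 0.558
```

Request:
{"name": "play_rows", "arguments": {"deltas": [0.04,0,0,0,0,0,0,0.04,0,0,0,0,0,0,0.04,0,0,0,0,0,0,0.04,0,0,-0.005,0,0,0,0.04,0,0,-0.015,0,0,0]}}

```text
clock: 3.8
position: [0.5902, -0.2533, 0.0765]
tool_rot: [-180.0, 0.3, -23.1]
ft_force: [-0.7, -0.6, -3.0]
grip_width: 0.559
```

Request:
{"name": "play_rows", "arguments": {"deltas": [0.04,0,0,-0.025,0,0,0,0.04,0,0,-0.03,0,0,0,0.04,0,0,-0.03,0,0,0,0.04,0,0,-0.03,0,0,0,0.04,0,0,-0.01,0,0,-0.07]}}

```text
clock: 4.3
position: [0.5933, -0.2553, 0.2083]
tool_rot: [179.9, -0.3, -19.0]
ft_force: [-0.0, -0.5, -2.2]
grip_width: 0.555
```

Request:
{"name": "play_rows", "arguments": {"deltas": [0.04,0,0,0,0,0,-0.13,0.04,0,0,0,0,0,-0.14,0.04,0,0,0,0,0,-0.14,0.04,0,0,0,0,0,-0.14,0.04,0,0,0,0,0,-0.14]}}

```text
clock: 4.8
position: [0.5916, -0.2542, 0.2039]
tool_rot: [180.0, 0.0, 20.8]
ft_force: [-0.6, -0.4, -1.5]
grip_width: 0.559
```

```bash
python3 plan.py .4796 .0469 .2 28.3 10
```

```text
t 4.8 pos [ 0.5916 -0.2542  0.2039] [1.7999e+02 2.0000e-02 2.0760e+01] F [-0.6 -0.4 -1.5] g 0.559
shift [ 0.002  -0.3213  0.0039] per row [ 0.0002 -0.0321  0.0004] turn [ 1.000e-04  4.000e-04 -1.315e-01] per [ 0.      0.     -0.0132]
```

Request:
{"name": "play_rows", "arguments": {"deltas": [0.04,0,-0.02,0,0,0,0,0.04,0,-0.035,0,0,0,0,0.04,0,-0.04,0,0,0,0,0.04,0,-0.04,0,0,0,0,0.04,0,-0.04,0,0,0,0]}}

```text
clock: 5.3
position: [0.5299, -0.0891, 0.2039]
tool_rot: [180.0, 0.0, 20.4]
ft_force: [0.7, -0.2, -2.5]
grip_width: 0.557
```

Request:
{"name": "play_rows", "arguments": {"deltas": [0.04,0,-0.04,0,0,0,0,0.04,0,-0.04,0,0,0,0,0.04,0,-0.035,0,0,0,0,0.04,0,-0.02,0,0,0,0,0.04,0.002,-0.01,0.004,0,0,-0.12]}}

```text
clock: 5.8
position: [0.4813, 0.048, 0.2004]
tool_rot: [180.0, -0.0, 27.5]
ft_force: [0.0, 0.1, -2.2]
grip_width: 0.559
```

Request:
{"name": "play_rows", "arguments": {"deltas": [0.04,0,0,0,0,0,0,0.04,0,0,0,0,0,0,0.04,0,0,0,0,0,0,0.04,0,0,0,0,0,0,0.04,0,0,0,0,0,0]}}

```text
clock: 6.3
position: [0.4823, 0.0458, 0.1994]
tool_rot: [180.0, 0.0, 27.2]
ft_force: [-1.1, 0.3, -1.9]
grip_width: 0.562
```

```bash
python3 plan.py .4796 .0469 .12 28.3 5; python3 - <<'E'
from workcell import *
import cv2
for n,(x,y,w,h,s) in(("top",(205,120,140,110,5.5)),("side",(220,90,180,140,4.2))):
    f=grab_frame(n);cv2.imwrite(f"pics/{n}3.png",cv2.resize(f["color"][y:y+h,x:x+w,::-1],None,fx=s,fy=s,interpolation=cv2.INTER_CUBIC))
E
```

```text
t 6.3 pos [0.4823 0.0458 0.1994] [179.99   0.    27.22] F [-1.1  0.3 -1.9] g 0.562
shift [-0.0019 -0.0022  0.0794] per row [-0.0004 -0.0004  0.0159] turn [ 0.0001  0.     -0.0189] per [ 0.      0.     -0.0038]
```

View pics/side3.png

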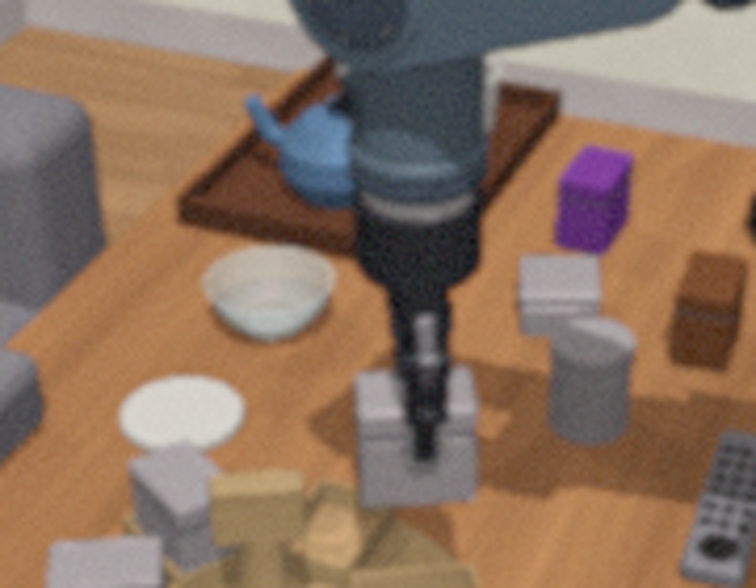

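View pics/top3.png

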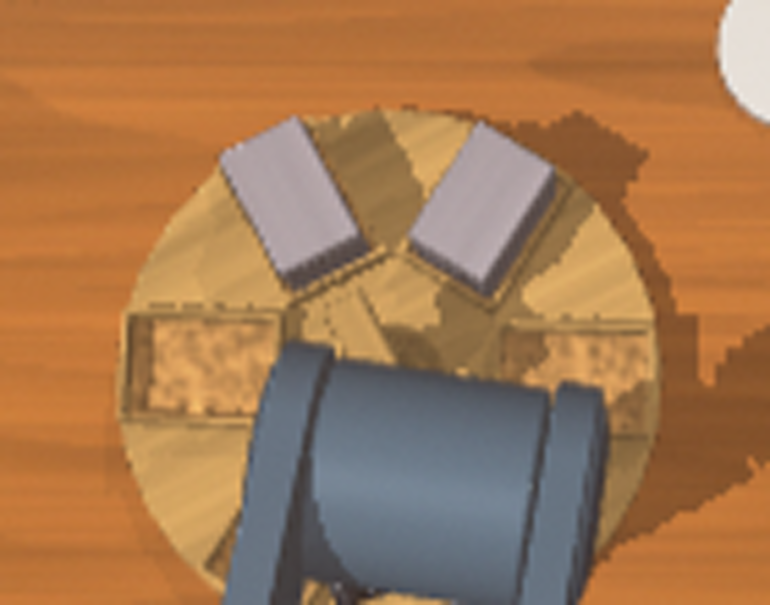

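Request:
{"name": "play_rows", "arguments": {"deltas": [0.04,0,0,0.015,0,0,-0.019,0.04,0,0,0.02,0,0,0,0.04,0,0,0.02,0,0,0,0.04,-0.001,-0.003,0.02,0,0,0,0.04,-0.001,0,0.005,0,0,0]}}

```text
clock: 6.9
position: [0.4771, 0.0483, 0.1171]
tool_rot: [-179.8, 0.2, 28.4]
ft_force: [0.6, 0.2, -2.0]
grip_width: 0.56
```

Request:
{"name": "play_rows", "arguments": {"deltas": [0.04,0,0,0,0,0,0,0.04,0,0,0,0,0,0,0.04,0,0,0,0,0,0,0.04,0,0,0,0,0,0,0.04,0,0,0,0,0,0]}}

```text
clock: 7.4
position: [0.4794, 0.048, 0.1199]
tool_rot: [180.0, -0.1, 28.4]
ft_force: [-0.3, -0.4, -1.0]
grip_width: 0.558
```

```bash
python3 plan.py .4796 .0469 .12 28.3 5; python3 - <<'E'
from workcell import *
import cv2,pickle,numpy as np
F=[grab_frame("side") for _ in range(4)];f=F[0];f["color"]=np.mean([g["color"] for g in F],0).astype(np.uint8)
pickle.dump(f,open("side4.pkl","wb"))
x,y,w,h,s=270,190,100,75,8
im=cv2.resize(f["color"][y:y+h,x:x+w,::-1],None,fx=s,fy=s,interpolation=cv2.INTER_CUBIC)
cv2.imwrite("pics/side4.png",im)
f=grab_frame("top");x,y,w,h,s=205,130,140,110,5.5
cv2.imwrite("pics/top4.png",cv2.resize(f["color"][y:y+h,x:x+w,::-1],None,fx=s,fy=s,interpolation=cv2.INTER_CUBIC))
E
```

```text
t 7.4 pos [0.4794 0.048  0.1199] [ 1.7996e+02 -6.0000e-02  2.8400e+01] F [-0.3 -0.4 -1. ] g 0.558
shift [-0.0003  0.0011 -0.0001] per row [-0.0001  0.0002 -0.    ] turn [ 0.0008 -0.001   0.0018] per [ 0.0002 -0.0002  0.0004]
```

View pics/side4.png

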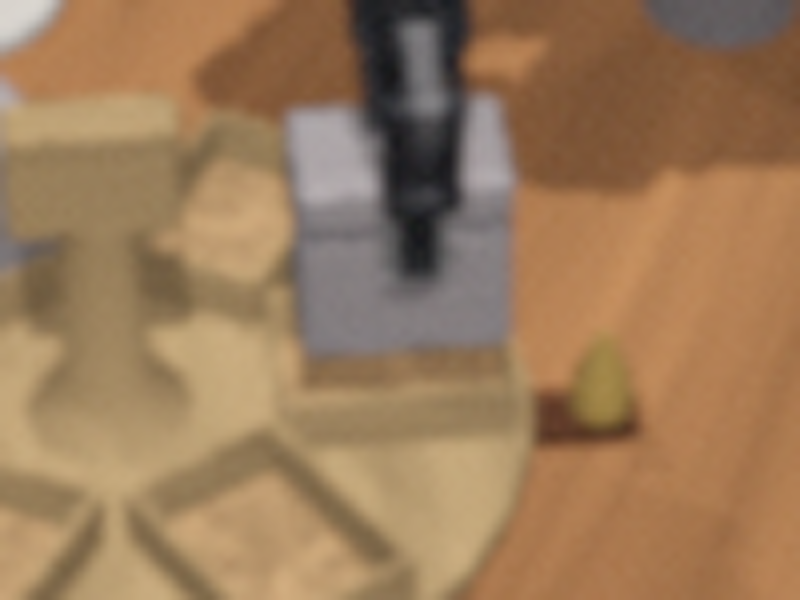

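View pics/top4.png

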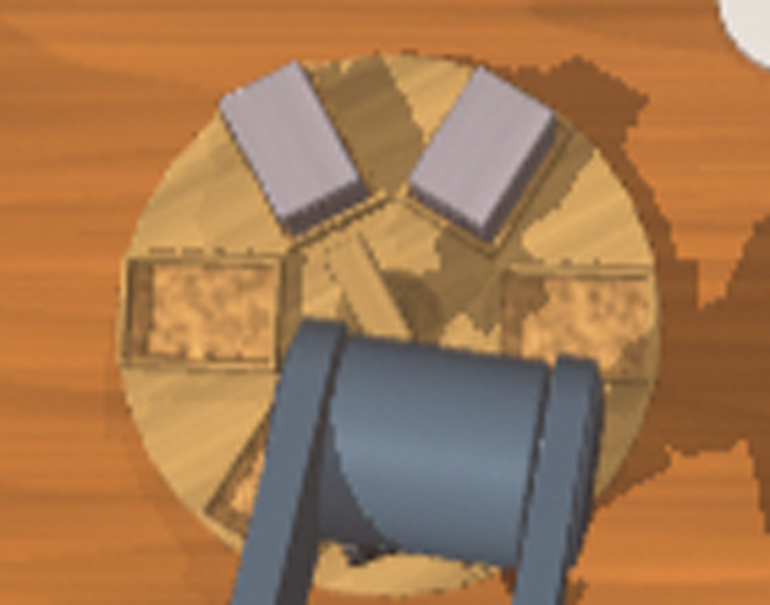

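```bash
python3 - <<'E'
from h import *
S=pickle.load(open("side0.pkl","rb"))
im=S["color"][:,:,::-1];x,y,w,h,s=230,205,125,80,6
im=cv2.resize(im[y:y+h,x:x+w],None,fx=s,fy=s,interpolation=cv2.INTER_CUBIC)
im=cv2.convertScaleAbs(im,alpha=1.5,beta=-50)
cv2.imwrite("pics/s0z.png",im)
s=20;x,y,w,h=300,220,40,28
cv2.imwrite("pics/s0zz.png",cv2.convertScaleAbs(cv2.resize(S["color"][y:y+h,x:x+w,::-1],None,fx=s,fy=s,interpolation=cv2.INTER_CUBIC),alpha=1.5,beta=-50))
E
```

```text
(no output)
```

View pics/s0z.png

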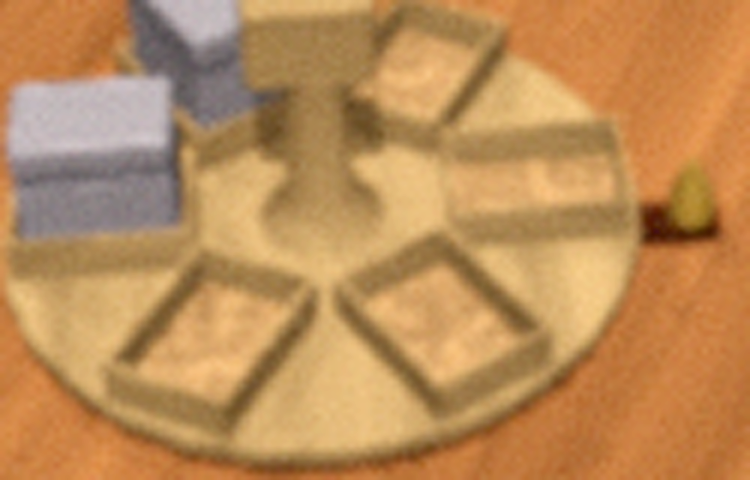

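View pics/s0zz.png

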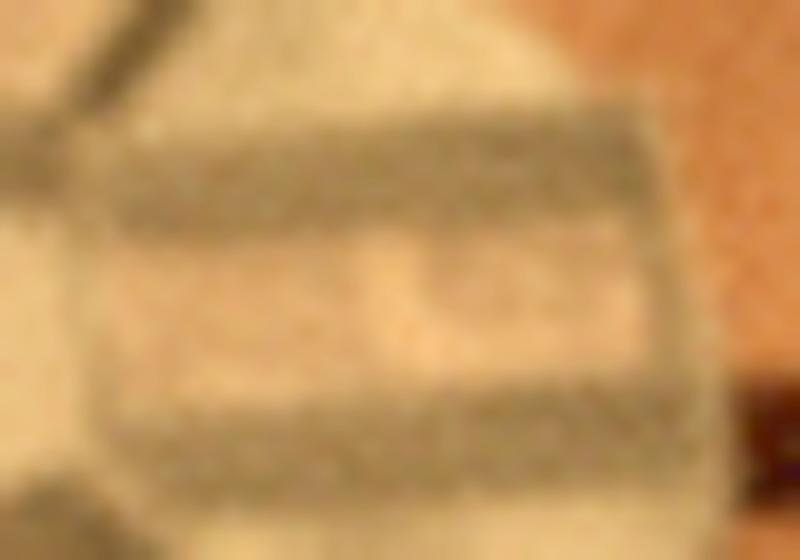

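```bash
python3 - <<'E'
from h import *
S=pickle.load(open("side0.pkl","rb"))
a=np.radians(28.3);ex=np.array([np.cos(a),np.sin(a)]);ey=np.array([-np.sin(a),np.cos(a)])
def loc(c,lx,ly,z): 
    q=np.array(c)+lx*ex+ly*ey;return np.array([*q,z])
L=[((-.03,.027),(.03,.027),-1,[(200,145),(600,108)]),]
lines=[(((-.03,-.027),(.03,-.027)),[(200,145),(600,108)]),(((-.03,.030),(.03,.030)),[(200,418),(600,392)]),(((-.039,-.02),(-.039,.02)),[(665,200),(685,340)])]
def r(c):
    o=[]
    for (p,q),us in lines:
        A,B=proj(S,[loc(c,*p,.048),loc(c,*q,.048)]);d=B-A;n=np.array([-d[1],d[0]])/np.hypot(*d)
        o+=[(full(u,20,(300,220))-A)@n for u in us]
    return np.array(o)
o=least_squares(r,[.48,.05]);print("pocket side",o.x,o.fun.round(2));ps=o.x
for z in(.059,.061,.063):
    def rt(c):
        P=[loc(c[:2],sx*.036,sy*.024,zz) for sx,sy,zz in((1,1,z),(-1,1,z),(1,-1,z+.072),(-1,-1,z+.072),(-1,1,z+.072),(1,1,z+.072))]
        return (proj(S,P)-full([(305,352),(508,342),(285,110),(498,95),(515,183),(305,205)],8,(270,190))).ravel()
    q=least_squares(rt,[.48,.05]);d=ps-q.x
    print("tin side",z,q.x,q.cost,"need shift local x,y",d@ex,d@ey,"world",d)
print(q.fun.reshape(-1,2).round(2))
E
```

```text
pocket side [0.48155019 0.05071843] [-0.04  0.35 -0.04 -0.25 -0.19  0.18]
tin side 0.059 [0.48185147 0.04470662] 1.9365562266591612 need shift local x,y 0.002584859623350736 0.005436097233149386 world [-0.00030128  0.00601181]
tin side 0.061 [0.48091136 0.04697035] 2.0859982746126504 need shift local x,y 0.0023393923573259865 0.00299723342855103 world [0.00063883 0.00374807]
tin side 0.063 [0.47997127 0.04923404] 2.250731562446599 need shift local x,y 0.002093932028711845 0.0005584200577179394 world [0.00157892 0.00148438]
[[-0.22  1.22]
 [ 0.72  0.51]
 [ 0.19 -0.28]
 [ 0.   -0.23]
 [ 0.19 -0.27]
 [-0.85 -1.09]]
```

Request:
{"name": "play_rows", "arguments": {"deltas": [0.04,0.0015,-0.001,0.005,0,0,0,0.04,0,0,0.004,0,0,0,0.04,0,0,0,0,0,0,0.04,0,0,0,0,0,0,0.04,0,0,0,0,0,0]}}

```text
clock: 8.15
position: [0.4798, 0.0497, 0.1103]
tool_rot: [-180.0, 0.0, 28.4]
ft_force: [-0.0, 0.5, -1.1]
grip_width: 0.56
```

```bash
cat > look.py <<'E'
import sys,cv2,pickle,numpy as np
from workcell import *
tag,n,x,y,w,h,s=sys.argv[1],sys.argv[2],*map(int,sys.argv[3:8]);k=int(sys.argv[8]) if len(sys.argv)>8 else 4
F=[];P=[];Q=[];FF=[]
for _ in range(k):
    F.append(grab_frame(n));o=observe();P.append(o["position"]);Q.append(o["tool_rot"]);FF.append(o["ft_force"])
f=F[0];f["color"]=np.mean([g["color"] for g in F],0).astype(np.uint8);pickle.dump(f,open(tag+".pkl","wb"))
print("t",o["clock"],"pos",np.mean(P,0).round(4),"sd",np.std(P,0).round(4),np.mean(np.abs(Q),0).round(2),"F",np.mean(FF,0).round(2))
im=cv2.resize(f["color"][y:y+h,x:x+w,::-1],None,fx=s,fy=s,interpolation=cv2.INTER_CUBIC)
cv2.imwrite(f"pics/{tag}.png",cv2.convertScaleAbs(im,alpha=1.4,beta=-40))
E
python3 look.py s5 side 295 200 50 50 12 8
```

```text
t 8.55 pos [0.4799 0.0497 0.1104] sd [0. 0. 0.] [1.7999e+02 1.0000e-02 2.8410e+01] F [-0.11  0.07 -1.79]
```

View pics/s5.png

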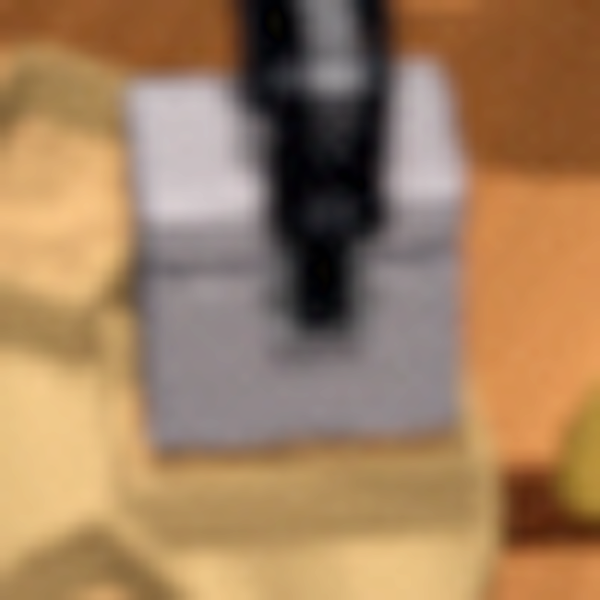

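```bash
python3 - <<'E'
from h import *
S=pickle.load(open("side0.pkl","rb"))
a=np.radians(28.4);ex=np.array([np.cos(a),np.sin(a)]);ey=np.array([-np.sin(a),np.cos(a)])
E=S["extrinsics"];R,t=E[:3,:3],E[:3,3];C=-R.T@t
def plane(u,z):
    d=R.T@np.array([(u[0]-S["cx"])/S["fx"],(u[1]-S["cy"])/S["fy"],1]);return (C+d*(z-C[2])/d[2])[:2]
ps=np.array([.48155,.05072])
for z in(.050,.0513,.0525):
    A=plane(full((155,450),12,(295,200)),z);B=plane(full((458,430),12,(295,200)),z)
    m=(A+B)/2-.024*ey;print(z,"len",np.hypot(*(A-B)),"ang",np.degrees(np.arctan2(*(A-B)[::-1])),"tin",m,"need x,y",(ps-m)@ex,(ps-m)@ey)
    for u in((130,80),(440,62),(465,190),(145,220)):
        pass
    P=[plane(full(u,12,(295,200)),z+.072) for u in((130,80),(440,62),(465,190),(145,220))]
    m=np.mean(P,0);print("   top",m,"need",(ps-m)@ex,(ps-m)@ey)
E
```

```text
0.05 len 0.0696463475077808 ang 27.54426355142888 tin [0.48327098 0.04538503] need x,y 0.001023584319242601 0.0055114343948400694
   top [0.48174381 0.04805101] need 0.0010989513851889612 0.0024399532074005563
0.0513 len 0.06953553076584802 ang 27.5442635514289 tin [0.48271055 0.0467357 ] need x,y 0.0008741509981664842 0.0040567668912313126
   top [0.48111197 0.0495644 ] need 0.0009349451979890432 0.0008081872037332775
0.0525 len 0.06943323838867944 ang 27.54426355142903 tin [0.48219323 0.04798248] need x,y 0.0007362125479424597 0.002713996887900073
   top [0.48052873 0.05096137] need 0.0007835548713429739 -0.0006980583381134973
```

```bash
python3 - <<'E'
from h import *
S=pickle.load(open("side0.pkl","rb"));s=14;x0,y0,w,h=295,215,52,38
out=[]
for y in(.0507,.0475):
    im=cv2.convertScaleAbs(cv2.resize(S["color"][y0:y0+h,x0:x0+w,::-1],None,fx=s,fy=s,interpolation=cv2.INTER_CUBIC),alpha=1.5,beta=-50)
    for lx,ly,z,c in((.078,.054,.048,(0,0,255)),(.078,.054,.026,(255,0,0)),(.084,.060,.048,(0,120,0)),(.084,.060,.026,(255,0,255))):
        cv2.polylines(im,[np.round((proj(S,rect(.4815,y,np.radians(28.3),lx,ly,z))-[x0,y0]+.5)*s-.5).astype(int)],True,c,1)
    out.append(im)
cv2.imwrite("pics/cmpA.png",out[0]);cv2.imwrite("pics/cmpB.png",out[1])
E
```

```text
(no output)
```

View pics/cmpA.png

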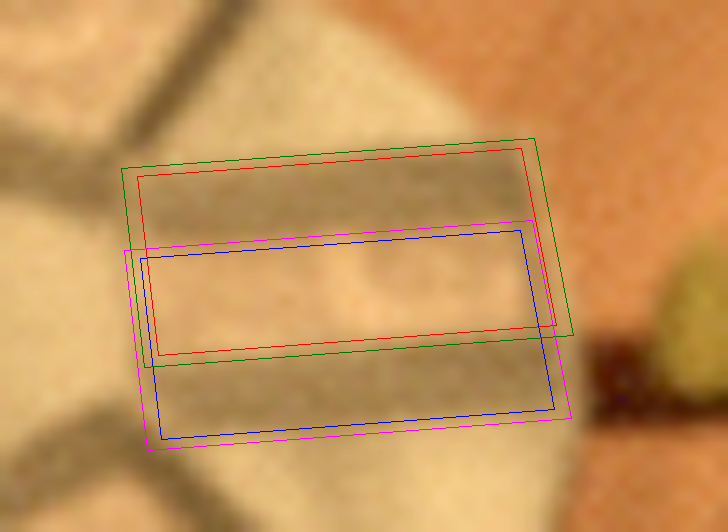

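View pics/cmpB.png

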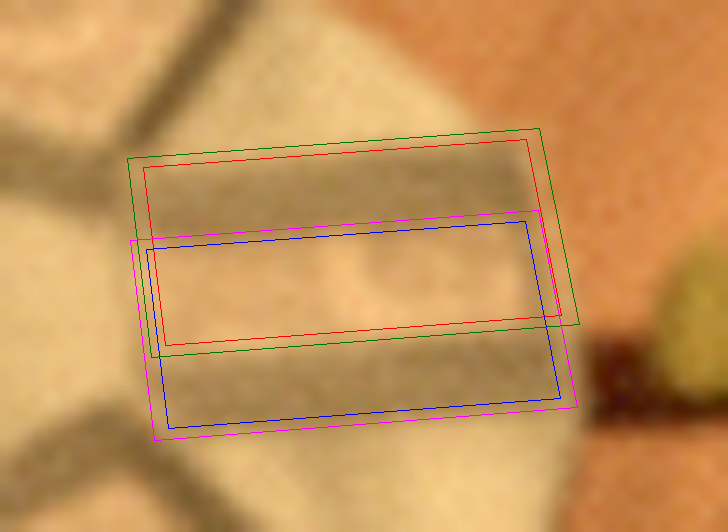

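Request:
{"name": "play_rows", "arguments": {"deltas": [0.04,0,0.0005,0.002,0,0,0,0.04,0,0,0.002,0,0,0,0.04,0,0,0.001,0,0,0,0.04,0,0,0.001,0,0,0,0.04,0,0,0,0,0,0]}}

```text
clock: 9.05
position: [0.4799, 0.0493, 0.1041]
tool_rot: [-180.0, 0.0, 28.4]
ft_force: [0.2, 0.8, -2.8]
grip_width: 0.559
```

Request:
{"name": "play_rows", "arguments": {"deltas": [0.04,0,0,0.002,0,0,0,0.04,0,0,0.001,0,0,0,0.04,0,0,0.001,0,0,0,0.04,0,0,0,0,0,0,0.04,0,0,0,0,0,0]}}

```text
clock: 9.55
position: [0.48, 0.0492, 0.1003]
tool_rot: [-180.0, 0.0, 28.4]
ft_force: [0.9, -0.4, -2.1]
grip_width: 0.559
```

```bash
python3 look.py s6 side 295 200 50 50 12 4
```

```text
t 9.75 pos [0.48   0.0492 0.1003] sd [0. 0. 0.] [180.     0.    28.41] F [ 0.2   0.01 -1.5 ]
```

View pics/s6.png

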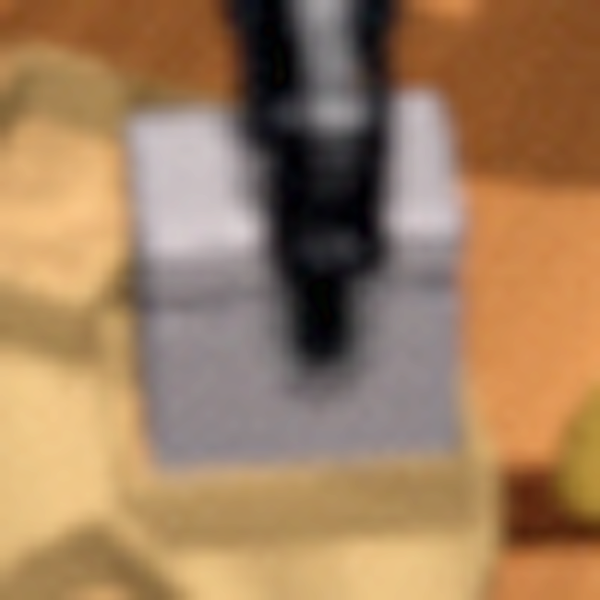

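Request:
{"name": "play_rows", "arguments": {"deltas": [0.04,0,0,0.002,0,0,0,0.04,0,0,0.002,0,0,0,0.04,0,0,0.002,0,0,0,0.04,0,0,0.001,0,0,0,0.04,0,0,0,0,0,0]}}

```text
clock: 10.25
position: [0.4798, 0.0493, 0.093]
tool_rot: [-180.0, 0.0, 28.4]
ft_force: [-0.4, 0.8, -1.5]
grip_width: 0.558
```

Request:
{"name": "play_rows", "arguments": {"deltas": [0.04,0,0,0.002,0,0,0,0.04,0,0,0.002,0,0,0,0.04,0,0,0.001,0,0,0,0.04,0,0,0.001,0,0,0,0.04,0,0,0,0,0,0]}}

```text
clock: 10.75
position: [0.4799, 0.0493, 0.0871]
tool_rot: [-180.0, 0.0, 28.4]
ft_force: [1.1, -0.1, -2.1]
grip_width: 0.559
```

2 mm to go; descend in sub-millimetre rows, watching for contact.

Request:
{"name": "play_rows", "arguments": {"deltas": [0.04,0,0,0.0005,0,0,0,0.04,0,0,0.0005,0,0,0,0.04,0,0,0.0005,0,0,0,0.04,0,0,0,0,0,0,0.04,0,0,0,0,0,0]}}

```text
clock: 11.25
position: [0.48, 0.0493, 0.0858]
tool_rot: [-180.0, 0.0, 28.4]
ft_force: [-0.2, -0.1, -2.4]
grip_width: 0.556
```

Request:
{"name": "play_rows", "arguments": {"deltas": [0.04,0,0,0.0005,0,0,0,0.04,0,0,0,0,0,0,0.04,0,0,0.0005,0,0,0,0.04,0,0,0,0,0,0,0.04,0,0,0,0,0,0]}}

```text
clock: 11.75
position: [0.4801, 0.0492, 0.085]
tool_rot: [180.0, -0.0, 28.4]
ft_force: [-2.4, -0.4, 2.1]
grip_width: 0.561
```

Request:
{"name": "play_rows", "arguments": {"deltas": [0.05,0,0,0,0,0,0,0.053,0,0,0,0,0,0,0.056,0,0,0,0,0,0,0.06,0,0,0,0,0,0,0.062,0,0,0,0,0,0]}}

```text
clock: 12.25
position: [0.48, 0.0493, 0.0848]
tool_rot: [-180.0, -0.0, 28.4]
ft_force: [-0.1, 0.7, 0.5]
grip_width: 0.723
```

```bash
python3 look.py s7 side 270 180 90 70 8 2
```

```text
t 12.35 pos [0.48   0.0493 0.0848] sd [0. 0. 0.] [180.    0.   28.4] F [ 0.36 -0.23  0.1 ]
```

View pics/s7.png

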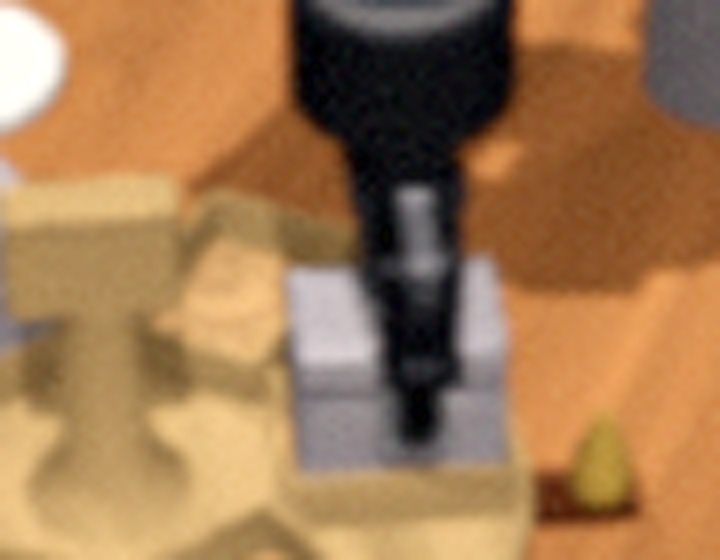

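Request:
{"name": "play_rows", "arguments": {"deltas": [0.062,0,0,-0.005,0,0,0,0.062,0,0,-0.01,0,0,0,0.062,0,0,-0.015,0,0,0,0.062,0,0,-0.025,0,0,0,0.062,0,0,-0.03,0,0,0]}}

```text
clock: 12.85
position: [0.4794, 0.0493, 0.1707]
tool_rot: [-180.0, 0.1, 28.4]
ft_force: [0.1, -0.3, 0.2]
grip_width: 0.728
```

Request:
{"name": "play_rows", "arguments": {"deltas": [0.062,0,0,-0.03,0,0,0,0.062,0,0,-0.02,0,0,0,0.062,0,0,0,0,0,0,0.062,0,0,0,0,0,0,0.062,0,0,0,0,0,0]}}

```text
clock: 13.35
position: [0.4792, 0.0493, 0.2188]
tool_rot: [-179.9, 0.1, 28.4]
ft_force: [0.5, 0.5, -0.2]
grip_width: 0.729
```

```bash
python3 look.py s8 side 225 160 140 110 5 2;python3 look.py t8 top 210 120 140 130 5 1
```

```text
t 13.45 pos [0.4792 0.0493 0.2185] sd [0. 0. 0.] [1.7992e+02 1.1000e-01 2.8400e+01] F [-0.01  0.49  0.06]
t 13.5 pos [0.4793 0.0493 0.2186] sd [0. 0. 0.] [1.7992e+02 1.1000e-01 2.8400e+01] F [-0.59  0.19 -0.73]
```

View pics/s8.png

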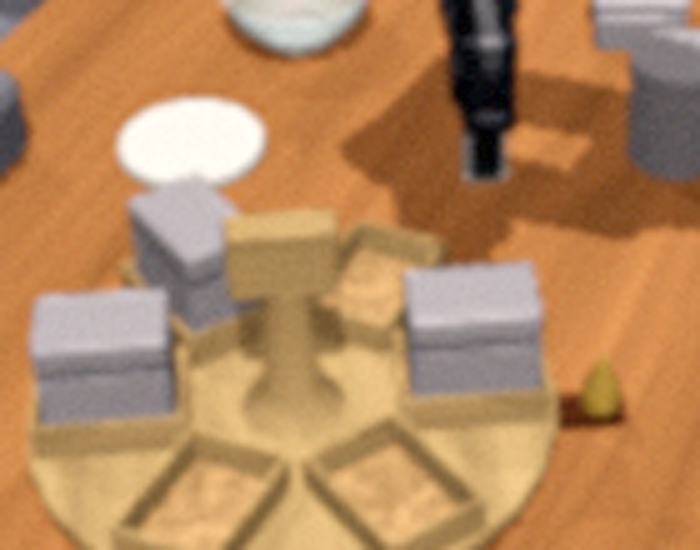

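View pics/t8.png

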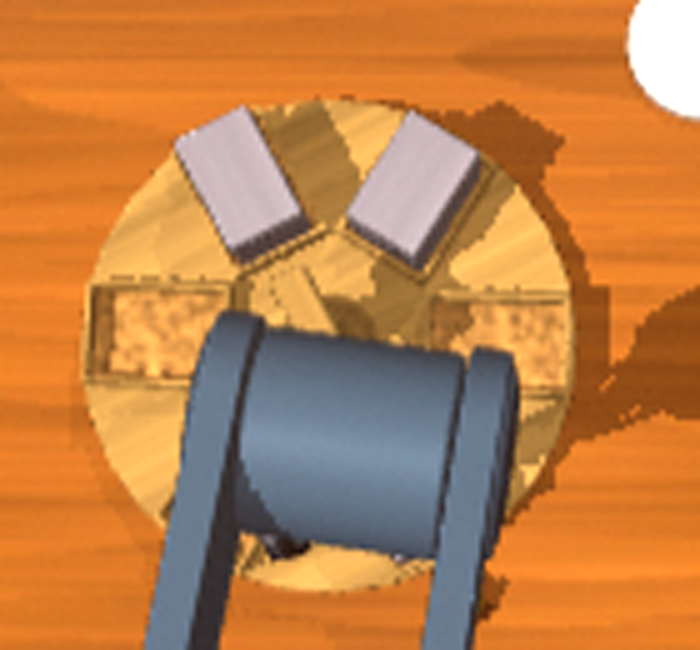

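```bash
python3 plan.py .568 .0955 .2186 28.4 5
```

```text
t 13.5 pos [0.4793 0.0493 0.2186] [-1.7992e+02  1.1000e-01  2.8400e+01] F [-0.6  0.2 -0.7] g 0.726
shift [ 0.1     0.0016 -0.0002] per row [ 0.02    0.0003 -0.    ] turn [-0.0014  0.0019  0.0001] per [-0.0003  0.0004  0.    ]
```

Request:
{"name": "play_rows", "arguments": {"deltas": [0.062,0.02,0,0,0,0,0,0.062,0.025,0,0,0,0,0,0.062,0.025,0.0015,0,0,0,0,0.062,0.02,0,0,0,0,0,0.062,0.01,0,0,0,0,0]}}

```text
clock: 14.0
position: [0.5694, 0.0961, 0.2188]
tool_rot: [-180.0, 0.1, 28.4]
ft_force: [0.3, 0.6, 0.3]
grip_width: 0.727
```

Request:
{"name": "play_rows", "arguments": {"deltas": [0.062,0,0,0.005,0,0,0,0.062,0,0,0.015,0,0,0,0.062,0,0,0.01,0,0,0,0.062,0,0,0,0,0,0,0.062,0,0,0,0,0,0]}}

```text
clock: 14.5
position: [0.568, 0.0952, 0.1892]
tool_rot: [-180.0, 0.1, 28.4]
ft_force: [0.2, -0.5, -0.5]
grip_width: 0.727
```

```bash
python3 look.py s9 side 225 150 110 90 7 2; python3 plan.py .568 .0955 .145 28.4 5
```

```text
t 14.6 pos [0.5687 0.0953 0.1901] sd [0.0002 0.     0.0002] [1.7999e+02 2.0000e-02 2.8390e+01] F [-0.14 -0.08 -0.09]
t 14.6 pos [0.5688 0.0953 0.1902] [ 1.7998e+02 -4.0000e-02  2.8390e+01] F [ 0.4 -0.1 -0.3] g 0.727
shift [-0.0007 -0.0005  0.0452] per row [-0.0001 -0.0001  0.009 ] turn [ 0.0004 -0.0006 -0.0001] per [ 0.0001 -0.0001 -0.    ]
```

View pics/s9.png

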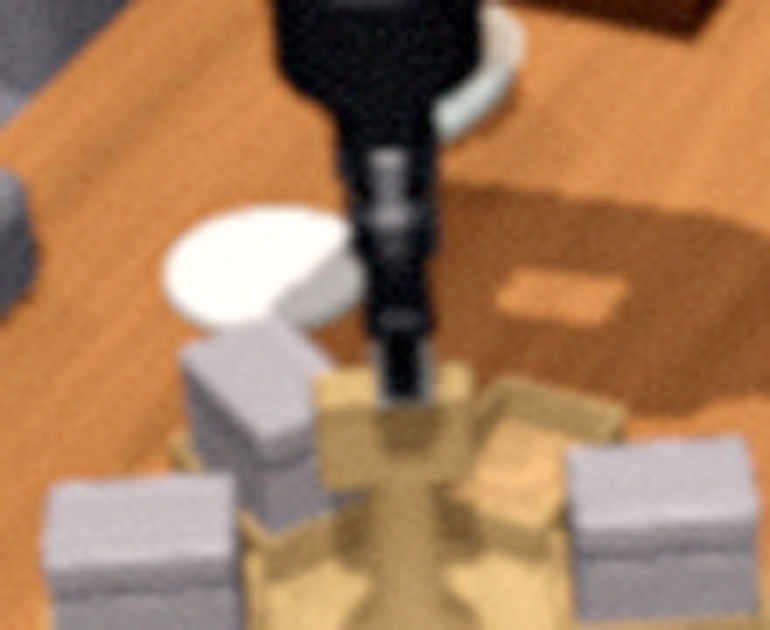

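Request:
{"name": "play_rows", "arguments": {"deltas": [0.062,0,0,0.01,0,0,0,0.062,0,0,0.01,0,0,0,0.062,0,0,0.01,0,0,0,0.062,0,0,0.01,0,0,0,0.062,0,0,0.005,0,0,0]}}

```text
clock: 15.1
position: [0.5678, 0.0955, 0.143]
tool_rot: [-179.9, 0.1, 28.4]
ft_force: [-0.2, 0.4, 1.0]
grip_width: 0.727
```

Request:
{"name": "play_rows", "arguments": {"deltas": [0.055,0,0,0,0,0,0,0.045,0,0,0,0,0,0,0.036,0,0,0,0,0,0,0.028,0,0,0,0,0,0,0.024,0,0,0,0,0,0], "grip_force": 25}}

```text
clock: 15.6
position: [0.5686, 0.0961, 0.1453]
tool_rot: [-179.9, -0.0, 28.4]
ft_force: [-2.3, 3.4, 2.9]
grip_width: 0.282
```

Request:
{"name": "play_rows", "arguments": {"deltas": [0.02,0,0,0,0,0,0,0.016,0,0,0,0,0,0,0.015,0,0,0,0,0,0,0.015,0,0,0,0,0,0,0.015,0,0,0,0,0,0]}}

```text
clock: 16.1
position: [0.5682, 0.097, 0.1455]
tool_rot: [-179.9, -0.0, 28.4]
ft_force: [-3.7, 6.2, 5.6]
grip_width: 0.257
```

Request:
{"name": "play_rows", "arguments": {"deltas": [0.015,0,-0.001,0,0,0,0,0.015,0,-0.001,0,0,0,0,0.015,0,0,0,0,0,0,0.015,0,0,0,0,0,0,0.015,0,0,0,0,0,0], "grip_force": 45}}

```text
clock: 16.6
position: [0.5681, 0.0971, 0.1455]
tool_rot: [180.0, -0.0, 28.4]
ft_force: [-2.6, -0.3, 6.0]
grip_width: 0.251
```

Request:
{"name": "play_rows", "arguments": {"deltas": [0.015,0,0,0,0,0,-0.04,0.015,0,0,0,0,0,-0.06,0.015,0,0,0,0,0,-0.06,0.015,0,0,0,0,0,-0.06,0.015,0,0,0,0,0,-0.06]}}

```text
clock: 17.1
position: [0.5687, 0.0963, 0.1455]
tool_rot: [179.9, -0.0, 44.5]
ft_force: [2.0, -3.8, 3.4]
grip_width: 0.252
```

```bash
python3 look.py s10 side 225 160 140 110 5 1; python3 plan.py .5684 .0968 .145 88.4 10
```

```text
t 17.15 pos [0.5688 0.0962 0.1455] sd [0. 0. 0.] [1.7986e+02 4.0000e-02 4.4720e+01] F [ 1.78 -3.47  4.84]
t 17.15 pos [0.5688 0.0962 0.1455] [ 1.7986e+02 -4.0000e-02  4.4720e+01] F [ 1.8 -3.5  4.8] g 0.256
shift [ 0.0001 -0.0007  0.0005] per row [ 0.     -0.0001  0.0001] turn [ 2.600e-03  2.000e-04 -7.623e-01] per [ 0.0003  0.     -0.0762]
```

View pics/s10.png

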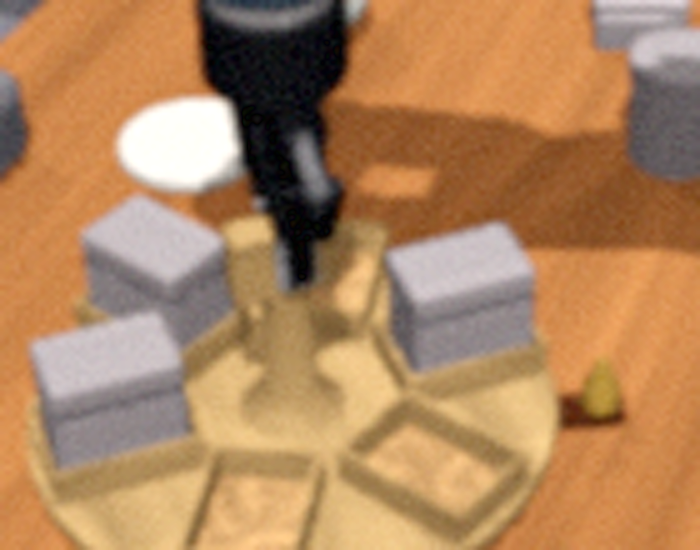

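Request:
{"name": "play_rows", "arguments": {"deltas": [0.015,0,0,0,0,0,-0.076,0.015,0,0,0,0,0,-0.076,0.015,0,0,0,0,0,-0.076,0.015,0,0,0,0,0,-0.076,0.015,0,0,0,0,0,-0.076]}}

```text
clock: 17.65
position: [0.5698, 0.0955, 0.1456]
tool_rot: [179.7, 0.0, 66.3]
ft_force: [7.5, -7.1, -1.2]
grip_width: 0.247
```

Request:
{"name": "play_rows", "arguments": {"deltas": [0.015,0,0,0,0,0,-0.076,0.015,0,0,0,0,0,-0.076,0.015,0,0,0,0,0,-0.076,0.015,0,0,0,0,0,-0.076,0.015,0,0,0,0,0,-0.076]}}

```text
clock: 18.15
position: [0.5712, 0.0951, 0.1456]
tool_rot: [179.6, 0.1, 88.0]
ft_force: [14.5, -7.1, -4.6]
grip_width: 0.252
```

Request:
{"name": "play_rows", "arguments": {"deltas": [0.015,0,0,0,0,0,0,0.015,0,0,0,0,0,0,0.015,0,0,0,0,0,0,0.015,0,0,0,0,0,0,0.015,0,0,0,0,0,0]}}

```text
clock: 18.65
position: [0.5712, 0.0951, 0.1456]
tool_rot: [179.6, 0.1, 87.9]
ft_force: [13.3, -6.9, -3.7]
grip_width: 0.251
```

```bash
python3 look.py s11 side 225 160 140 110 5 1; python3 plan.py .5684 .0968 .145 88.4 10
```

```text
t 18.7 pos [0.5712 0.0951 0.1456] sd [0. 0. 0.] [1.7956e+02 1.5000e-01 8.7900e+01] F [13.76 -6.78 -4.24]
t 18.7 pos [0.5712 0.0951 0.1456] [1.7956e+02 1.5000e-01 8.7900e+01] F [13.8 -6.8 -4.2] g 0.248
shift [ 0.0016 -0.0028  0.0006] per row [ 0.0002 -0.0003  0.0001] turn [ 0.0076  0.0027 -0.0088] per [ 0.0008  0.0003 -0.0009]
```

View pics/s11.png

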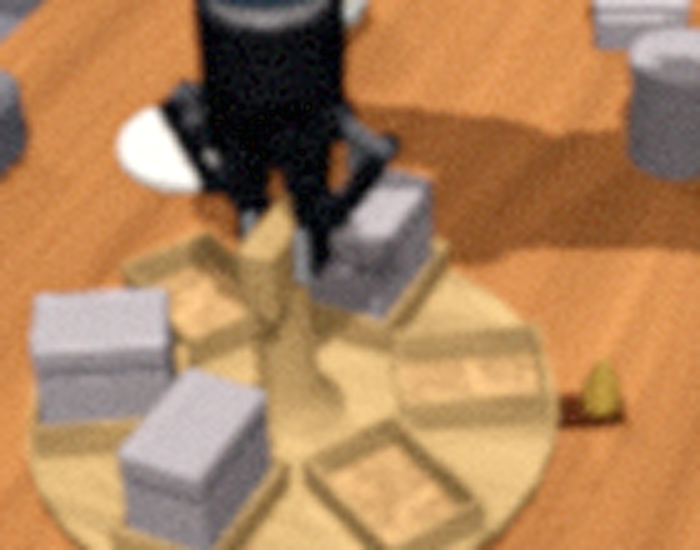

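Request:
{"name": "play_rows", "arguments": {"deltas": [0.015,-0.001,0.0015,0,0,0,0,0.015,-0.0005,0.0015,0,0,0,0,0.015,0,0.0005,0,0,0,0,0.015,0,0,0,0,0,0,0.015,0,0,0,0,0,0]}}

```text
clock: 19.2
position: [0.5713, 0.0951, 0.1455]
tool_rot: [180.0, 0.1, 88.0]
ft_force: [-1.8, -2.3, 7.5]
grip_width: 0.252
```

Request:
{"name": "play_rows", "arguments": {"deltas": [0.024,0,0,0,0,0,0,0.03,0,0,0,0,0,0,0.038,0,0,0,0,0,0,0.048,0,0,0,0,0,0,0.06,0,0,0,0,0,0]}}

```text
clock: 19.7
position: [0.5711, 0.0957, 0.1446]
tool_rot: [-180.0, -0.0, 88.0]
ft_force: [-0.2, 0.2, -0.8]
grip_width: 0.702
```

Request:
{"name": "play_rows", "arguments": {"deltas": [0.06,0,0,0,0,0,0,0.06,0,0,0,0,0,0,0.06,0,0,-0.01,0,0,0,0.06,0,0,-0.02,0,0,0,0.06,0,0,-0.03,0,0,0]}}

```text
clock: 20.2
position: [0.57, 0.0956, 0.2044]
tool_rot: [-179.8, 0.0, 88.0]
ft_force: [0.8, 1.0, 0.5]
grip_width: 0.701
```

Request:
{"name": "play_rows", "arguments": {"deltas": [0.06,0,0,-0.03,0,0,0,0.06,0,0,-0.03,0,0,0,0.06,-0.04,0,-0.02,0,0,0,0.06,-0.04,0,0,0,0,0,0.06,-0.045,0,0,0,0,0]}}

```text
clock: 20.7
position: [0.5672, -0.0299, 0.2871]
tool_rot: [179.8, 0.0, 88.1]
ft_force: [-0.6, -0.1, -0.2]
grip_width: 0.704
```

Request:
{"name": "play_rows", "arguments": {"deltas": [0.06,-0.045,0,0,0,0,0,0.06,-0.045,0,0,0,0,0,0.06,-0.045,0,0,0,0,0,0.06,-0.04,0,0,0,0,0,0.06,-0.02,0,0,0,0,0]}}

```text
clock: 21.2
position: [0.5595, -0.2275, 0.2856]
tool_rot: [180.0, 0.1, 87.8]
ft_force: [0.4, -0.4, 0.0]
grip_width: 0.702
```

```bash
python3 look.py s12 side 0 0 640 400 1 2; python3 look.py t12 top 0 0 640 400 1 1; python3 - <<'E'
import cv2,pickle
f=pickle.load(open("t12.pkl","rb"));cv2.imwrite("pics/t12c.png",cv2.resize(f["color"][125:255,210:340,::-1],None,fx=4.6,fy=4.6,interpolation=cv2.INTER_CUBIC))
E
```

```text
t 21.3 pos [ 0.5595 -0.228   0.2853] sd [0.0001 0.0012 0.0001] [1.7997e+02 8.0000e-02 8.7780e+01] F [-0.71 -0.48  0.45]
t 21.35 pos [ 0.5598 -0.2249  0.2851] sd [0. 0. 0.] [1.7999e+02 3.0000e-02 8.7880e+01] F [-0.17  0.    0.6 ]
```

View pics/s12.png

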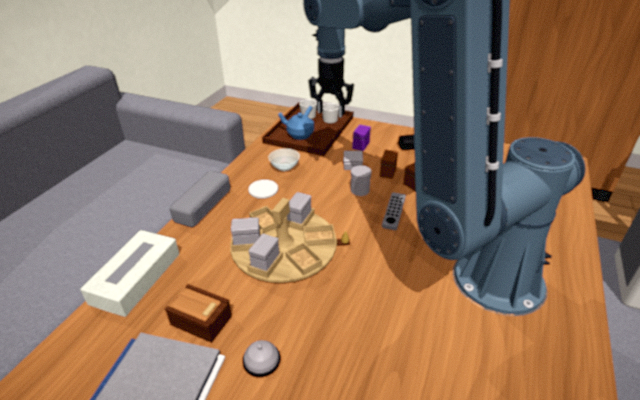

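View pics/t12.png

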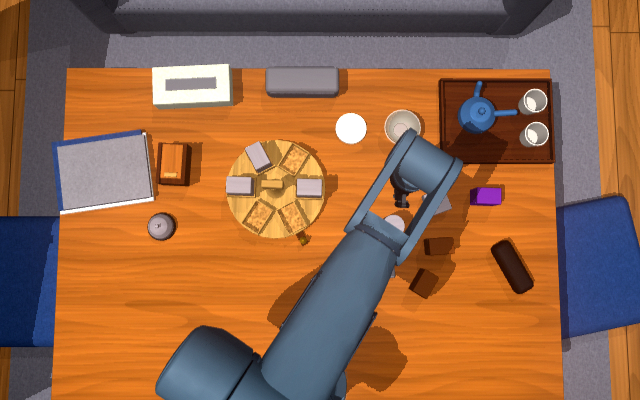

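View pics/t12c.png

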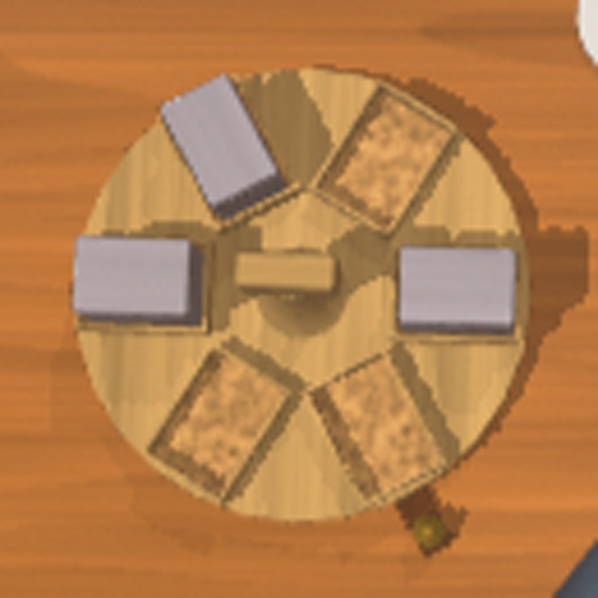

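In the top view an empty pocket sits at the pointer (430,530). The loaded tin is one pocket anticlockwise of it at (458,288), and the two stored tins have each moved one pocket. The bystanders that aren't hidden by the arm are where they were.

```bash
python3 -c "
from workcell import *
hand_in()"
```

```text
the job is handed in; nothing more can be done
```

The tin is standing in the pocket that was at the pointer, and the carousel has been turned one click anticlockwise. I handed the job in at about 21 s.

- **Loading:** I lowered the tin until it touched the pocket floor with only a few newtons and then released it. The side view showed it upright and level with the stored tins.
- **Turning:** I gripped the wooden handle, turned it about 60°, took out the sideways load and let go.
- **Last checks:** The next empty pocket is at the brass pointer. All three tins stand in their pockets, and the gripper is clear and about 26 cm above the table. In the last pictures the bystanders that could be seen were where they started. The arm partly hid the low tin, the round tin and the remote in the top view, and I judged those three from the side view.
- **Disagreements:** The two cameras put the pocket about 4–5 mm apart in y. I aimed between them and the tin went in without touching the walls. The wheel's axis seemed to shift by about 3 mm while turning. The wrist force peaked at about 15 N in the readings, and I relieved it before releasing the handle.

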